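Hang a clipboard on the rail by its S-hook

ROBOT

A 7-joint arm with a two-finger parallel gripper is mounted at the origin on the work surface. World frame = base frame: x ahead of the robot, y to its left, z up, the work surface at z = 0. Lengths are in m, angles in degrees, forces in N, time in s.
With the tool pointing down it reaches from about 0.425 to 0.975 m from the base axis. Payload 16.7 kg.
Tool frame: the origin (TCP) lies at the very end of the fingers, on their centre line; the grasp point (between the pads) lies r.grip_point_offset behind it (r.grip_point_offset is the distance from the TCP to the grasp point, in m); z points along the fingers, y is the direction in which the jaws open and shut (so a half turn about z gives the same grasp; the last joint's range is limited). The gripper opens to 85 mm and grips with 20 to 120 N. Pads are 22 mm wide; open, the fingers measure 114 mm over their backs; the gripper's body (76 mm by 85 mm) begins 54 mm behind the grasp point. The pads swing forward as they close: fully open they stand 13 mm farther back than shut.
Start: joints at [54.861, 24.414, 4.234, 92.017, -1.954, 63.644, -3.845], TCP at [0.302, -0.604, 0.231] pointing down, gripper open.
Joint ranges: [-163.25, 163.25], [-28.42, 122.38], [-70.27, 78.77], [12.13, 141.07], [-58.53, 238.53], [9.26, 117.41], [-156.51, 156.51]. Speed limits (degrees/s): [108.29, 108.29, 136.94, 136.94, 172.46, 172.46, 172.46].

INTERFACE

Orientations are given as [roll, pitch, yaw] about the fixed x, y, z axes, in that order (R = Rz(yaw) Ry(pitch) Rx(roll)).
In Python, from cell import r, cams, finder gives the robot as it stands. The module is installed in compiled form; this text tells all that it offers.
- The arm moves only by the tool servo_tool, never from a script. Its argument "series" is a list of rows, each an object of numbers: "tx", "ty", "tz": the shift along the tool's x, y, z in cm; "spin": the turn about the tool's z in rad. In form: [{"tx": .., "ty": .., "tz": .., "spin": ..}, ...]. A call has 1 to 12 rows; each row shifts and turns the commanded pose from where the row before left it, along the tool's axes as they then stand; what a row does not reach is not made up. A row lasts 1/10 s, in which the tool goes at most 50 mm and 8.59 degrees, less where a joint would pass 70% of its speed; a pose out of reach is approached as far as the arm can. A call is refused whole if a number of a shift passes 5 or a number of a turn 0.15, either way. A call with a gripper value outside its range is refused whole. "fingers" is the finger opening in cm, from 0 to 8.54, set as the call begins (left out, the last holds). The fingers move at their own pace and stop on an object; "force" is the grip in N (left out, the last holds). Time passes only in rows, so rows that do not move let the fingers close. It gives the time, the measured TCP pose, the force and the opening at its end, in the units of the state.
- r.sense(): the state, without advancing time (a new reading comes with each control period).
- cams.read_camera(name): name is "scene" or "top"; returns (picture, depth): 480x640x3 uint8, red, green, blue; 480x640 float32, m along the optical axis (not along the pixel's ray), 0 where there is no reading.
- cams.calibration(name): a dict with "fx", "fy", "cx", "cy" (pixels), "k1" (the pictures are not rectified: a ray, as slopes to the right and down, at radius r is drawn at 1 + k1 r^2 times it, then the intrinsics apply), "rvec" (rotation vector, rad) and "tvec" (3), from world to camera coordinates, as OpenCV has them. Camera axes: x right, y down, z forward; pixel columns grow to the right and rows downward; lengths in m; the calibration is good to about 2 mm. A picture is of the moment at which its call begins. calibration takes no time and is no camera call.
- r.sign_off(): hands the job in, once; it reports no verdict.
Trained networks look in the newest picture that a camera, given by its name, has taken for a name from the list of things; names that differ only in an ending like _2 or _b are one class to them, and where a whole thing is asked for, a point or a joint stands for the part that bears it (a point fixed in the world has none). Each returns a list of dicts, best first, with "score" (0 to 1); they miss things now and then, are a little off and sometimes report something else, mostly with a low value. They report only what shows in the picture. A call takes as long as a camera call.
- finder.boxes_of(query, camera): "box" ([left, top, right, bottom] in pixels, round what is visible of it).
- finder.spot_point(query, camera): "pixel" ([row, column] in pixels: a listed point, or the origin of a listed thing).
The state is a dict: "time": time; "joint_positions": joint angles; "qvel": joint speeds; "joint_efforts": joint torques, N m; "position": TCP position; "tool_rot": TCP orientation; "ft_force": force on the tool from outside, world axes, zero at the start; "ft_torque": the same for the moment, N m; "gripper_width": finger opening in m.
Only numpy, scipy, OpenCV 4.12 (cv2) and the standard library are available. Lean on these libraries where they do the work, as an engineer would, in place of code of your own. Each camera call takes 0.05 s, during which the arm holds its last target.

TASK

Take the S-hook off the rail, hook its free lower end from behind through the hanging hole of the clipboard in the sorter's rear slot (the one farther from the robot), lift the clipboard out by the hook and hang hook and clipboard on the rail. The clip may be riveted on well off-centre, so feel gently for the hole and never force it: no more than about one kilo (10 N) on the clipboard. Do not lay or drop the hook or the clipboard on the bench, let go of the hook once it hangs freely, and leave the other clipboard, the stapler and the hole punch alone.

Things in the scene. Friction and masses are not known exactly. Their poses are not given: they have to be found in the camera images.
- hook_mid (a point): Middle of the steel S-hook hanging from the rail. 5 mm wire, 109 mm tall, 41 mm wide, 45 g, flat in its own xz plane (z up, y along the rail). A flat black grip, 10 mm thick (y), 12 wide, 50 long, is centred here on the shank, which slopes from (-18, +34) mm in (x, z), on the robot's side, to (+18, -34). Gripped by its upper half from the robot's side, the hand tilted 25 to 45 degrees, the fingers clear the rail and later the tab.
- hook_seat (a point): Centre of the hook's upper bend, at (0, 0, +34) mm in the axes of hook_mid (same axes): centre-line radius 18 mm, from the shank over the top to a free end at (+19.6, +36.1) mm in (x, z) of hook_mid. The rail thus enters from the +x side, under that end. Hanging, hook_mid is 44.5 mm below the rail's axis.
- hook_heel (a point): Point (+18, 0, -34) mm in the axes of hook_mid (same axes) where the shank runs into the lower bend. That bend has its centre at (0, 0, -34) mm and a centre-line radius of 18 mm; it goes from here under the bottom to the free lower end on the -x side.
- hook_tip (a point): Centre of the round end of the hook's lower bend, at (-19.6, 0, -36.1) mm in the axes of hook_mid (same axes). The last 8 mm of wire is straight and points up and to -x, 30 degrees off the hook's z.
- board_mid (a point): Centre of the brown hardboard clipboard to be hung: 105 mm wide (y), 130 mm high (z, along the board), 4 mm thick (x; the front face with the steel clip looks to -x, to the robot). About 140 g. It stands in the sorter's rear slot, leaning back 40 degrees, its top away from the robot.
- board_head (a point): Point on that board's middle line, 10 mm above its top edge, level with its hanging hole (axes of board_mid). The clip's flat steel tab, 50 mm wide, 3 mm thick, in the board's plane, stands 20 mm above the board's top edge. Its round 9 mm hole runs along x; its centre lies up to 14 mm to either side (y) of this point: the clip is riveted on off-centre. The top rocks about 6 mm before it stands firm.
- board_b_mid (a point): Centre of the like clipboard in the front slot (nearer the robot), to be left alone. Same axes and sizes.
- sorter: Blue fixed desk sorter, origin under its base on the bench; base from x = -76 to +100 mm, 137 mm wide (y). Two slots leaning back 40 degrees to +x, their floors at x = -50 mm (front) and +20 mm (rear), 18 mm up. Along the slope each has a back rest 85 mm long (its top 85 mm above the bench), where the board lies, and a front lip 45 mm long, with 2 mm of play: draw a board out along the slope past the lip.
- rail_mid (a point): Middle of the round steel bar of the rail, on its axis, 275 mm above the bench. The bar is 10 mm thick and 320 mm long, along y, carried by an upright post 14 mm thick at each end on feet of 110 by 40 mm. Fixed. Its -x side faces the robot.
- stapler: Black desk stapler, loose, 135 x 34 x 58 mm, origin under its centre on the bench, long along x. To be left alone.
- punch: Two-hole paper punch, loose, 100 x 125 x 60 mm, origin under its centre on the bench. To be left alone.
- table: The plank bench top, its surface at height 0.

How it is judged:
By the outcome, as a careful person would: the job done as asked, in the order asked, and still so for the second after the job is handed in, with the robot touching nothing.
It also fails if it takes over 72 s, if anything falls off the work surface, if the arm or the gripper's body presses on something with over 40 N, if the wrist force passes 120 N, or if a joint passes its speed limit or range.

## Working session

There is one attempt and no reset: what is moved stays moved. The work goes in short steps, Python scripts to look and compute and a tool call to move; the robot and the scene stay as the last step left them, time stands still between calls to the robot, and variables do not carry over. Pictures are saved under pics/ and viewed, and the job is handed in when it is done.

Besides the shell and the picture viewer there is one more tool, called by a JSON object that holds its "method" and its "body", one argument or row to a line. servo_tool: Moves the arm, as the interface text tells. Its arguments: {"type":"object","properties":{"series":{"type":"array"},"fingers":{"type":"number"},"force":{"type":"number"}},"required":["series"]}

```bash
mkdir -p pics; ls; cat > h.py <<'E'
import numpy as np, cv2
from scipy.spatial.transform import Rotation as Ro
from cell import r,cams,finder
def cal(n):
    c=cams.calibration(n); R=Ro.from_rotvec(np.ravel(c['rvec'])).as_matrix(); return c,R,np.ravel(c['tvec'])
def ray(n,row,col):
    c,R,t=cal(n); x=(col-c['cx'])/c['fx']; y=(row-c['cy'])/c['fy']
    rd=np.hypot(x,y); ru=rd
    for _ in range(30): ru=rd/(1+c['k1']*ru*ru)
    s=ru/rd if rd>0 else 1
    d=np.array([x*s,y*s,1.]); return -R.T@t, R.T@d
def pt(n,row,col,depth):
    o,d=ray(n,row,col); return o+d*depth
def tri(obs):
    A=np.zeros((3,3));b=np.zeros(3)
    for n,row,col in obs:
        o,d=ray(n,row,col); d=d/np.linalg.norm(d); P=np.eye(3)-np.outer(d,d); A+=P;b+=P@o
    p=np.linalg.solve(A,b)
    res=[]
    for n,row,col in obs:
        o,d=ray(n,row,col); d=d/np.linalg.norm(d); res.append(np.linalg.norm(np.cross(p-o,d))*1000)
    return p,res
def proj(n,p):
    c,R,t=cal(n); q=R@np.asarray(p)+t; x,y=q[0]/q[2],q[1]/q[2]; k=1+c['k1']*(x*x+y*y)
    return np.array([c['fy']*y*k+c['cy'], c['fx']*x*k+c['cx']])
def snap(n,f,crop=None,scale=1):
    im,d=cams.read_camera(n); o=im[:,:,::-1]
    if crop: a,b,c2,e=crop; o=o[a:b,c2:e]
    if scale!=1: o=cv2.resize(o,None,fx=scale,fy=scale,interpolation=cv2.INTER_CUBIC)
    cv2.imwrite('pics/'+f,o); return im,d
E
python3 - <<'E'
from h import *
for n in('scene','top'):
    im,d=snap(n,n+'0.png'); np.savez('/tmp/%s0'%n,im=im,d=d)
    c,R,t=cal(n); print(n,c,'pos',(-R.T@t).round(3),'fwd',R[2].round(3))
    for q in['hook_mid','hook_seat','hook_heel','hook_tip','board_mid','board_head','board_b_mid','sorter','rail_mid','stapler','punch']:
        print(q,[(np.round(e['pixel'],1).tolist(),round(e['score'],2)) for e in finder.spot_point(q,n)][:3])
print(r.sense(), r.grip_point_offset)
E
```

```text
pics
scene {'fx': 491.171104814258, 'fy': 491.171104814258, 'cx': 311.8775193505096, 'cy': 242.34629253026478, 'k1': 0.0024875489872113574, 'rvec': array([ 0.92448812,  2.6558845 , -0.88756004]), 'tvec': array([ 0.45525232, -0.19768206,  1.22933724])} pos [0.899 0.429 0.874] fwd [-0.359 -0.477 -0.802]
hook_mid [([368.4, 243.5], 0.73), ([184.2, 288.8], 0.62)]
hook_seat [([171.0, 292.7], 0.78)]
hook_heel [([199.1, 283.0], 0.72)]
hook_tip [([198.4, 302.2], 0.82), ([259.6, 368.3], 0.54)]
board_mid [([352.8, 442.0], 0.71)]
board_head [([358.2, 431.9], 0.94)]
board_b_mid [([323.4, 466.1], 0.58)]
sorter [([345.8, 452.9], 0.86)]
rail_mid [([147.2, 272.9], 0.59), ([240.7, 383.0], 0.29)]
stapler [([259.1, 368.9], 0.56)]
punch [([366.3, 243.5], 0.91)]
top {'fx': 513.3683422876333, 'fy': 513.3683422876333, 'cx': 315.3483955527017, 'cy': 229.8437121557797, 'k1': -0.14618288742315813, 'rvec': array([ 2.17235919, -2.11857056,  0.17240078]), 'tvec': array([-0.0131752 ,  0.62044113,  0.99199197])} pos [0.463 0.008 1.075] fwd [ 0.152 -0.006 -0.988]
hook_mid [([245.5, 362.4], 0.72)]
hook_seat [([246.3,
[... 440 characters left out ...]
]
{'time': 1.2, 'joint_positions': array([54.86052567, 24.4134249 ,  4.23422696, 92.01604493, -1.95076122,
       63.64240451, -3.84534497]), 'qvel': array([ 0.04898835,  0.08521002, -0.02871866,  0.06701645,  0.07038328,
        0.08307427, -0.1260288 ]), 'joint_efforts': array([-5.18475717e-04, -9.49533677e+01,  3.75698984e+00, -4.63889122e+01,
        1.90998777e-02,  2.25536540e-03, -2.24392682e-05]), 'position': array([ 0.3019236 , -0.60369435,  0.23131295]), 'tool_rot': array([1.79999703e+02, 8.44145183e-04, 2.65709541e+01]), 'ft_force': array([0.21553416, 0.25507592, 0.29764311]), 'ft_torque': array([ 0.0533888 ,  0.00499557, -0.00557233]), 'gripper_width': 0.08529822715390838} 0.0187
```

View pics/scene0.png

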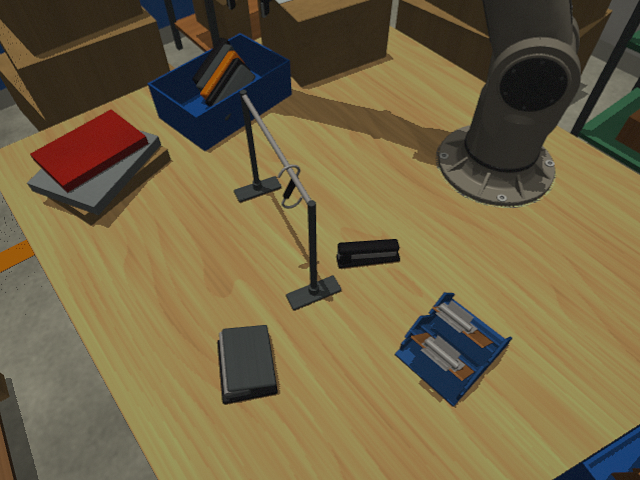

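View pics/top0.png

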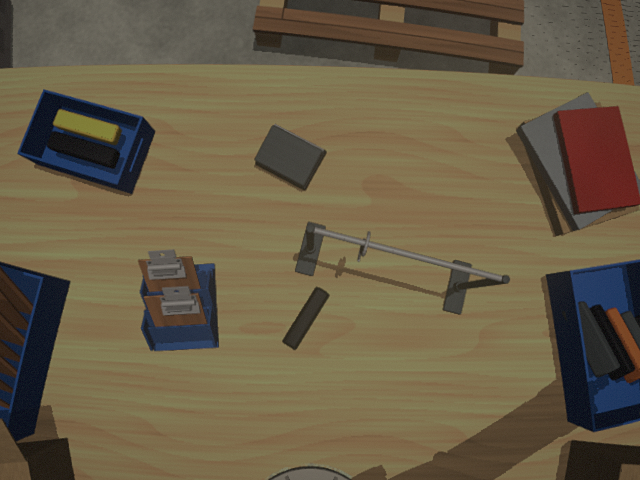

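The scene picture shows the rail from (93,243) to (203,312) with the hook near (185,290), and the sorter near (345,455). In the top picture the sorter is near (305,180), with the rear board's tab near (255,162), and the hook near (245,364). Zooming in next.

```bash
python3 - <<'E'
import numpy as np,cv2
s=np.load('/tmp/scene0.npz')['im'][:,:,::-1];t=np.load('/tmp/top0.npz')['im'][:,:,::-1]
a=cv2.resize(s[285:405,390:520],None,fx=3,fy=3,interpolation=cv2.INTER_CUBIC)
b=cv2.resize(t[240:360,130:225],None,fx=3,fy=3,interpolation=cv2.INTER_CUBIC)
cv2.imwrite('pics/z1.png',np.hstack([a,b]))
a=cv2.resize(s[85:215,230:330],None,fx=3.5,fy=3.5,interpolation=cv2.INTER_CUBIC)
b=cv2.resize(t[215:345,300:400],None,fx=3.5,fy=3.5,interpolation=cv2.INTER_CUBIC)
cv2.imwrite('pics/z2.png',np.hstack([a,b]))
E
```

```text
(no output)
```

View pics/z1.png

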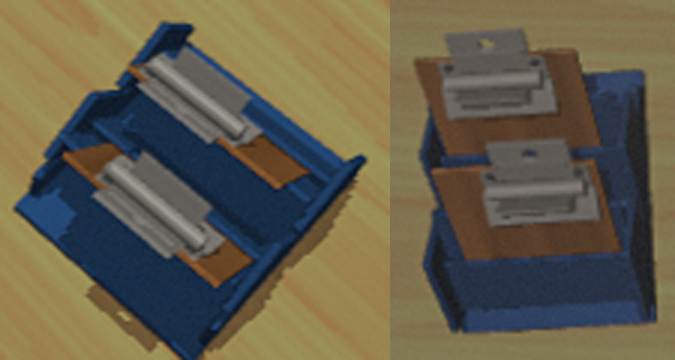

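View pics/z2.png

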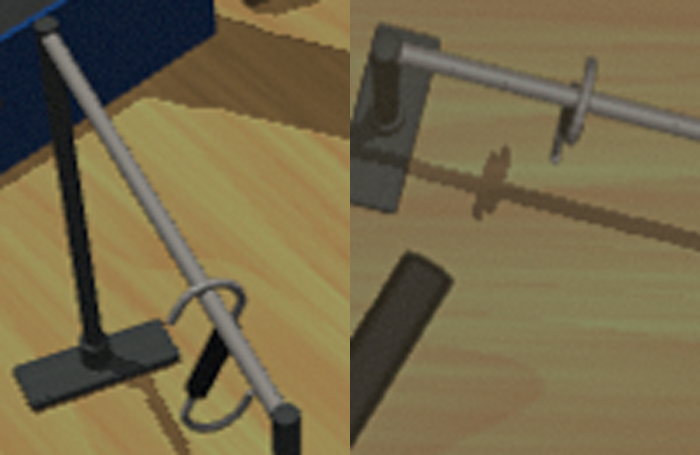

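```bash
cat >> h.py <<'E'
def cloud(n,d):
    c,R,t=cal(n); v,u=np.nonzero(d>0)
    k=np.array([[c['fx'],0,c['cx']],[0,c['fy'],c['cy']],[0,0,1]])
    un=cv2.undistortPoints(np.stack([u,v],1).astype(np.float64)[:,None],k,np.array([c['k1'],0,0,0]))[:,0]
    z=d[v,u]; P=np.c_[un*z[:,None],z]; return (P-t)@R, np.c_[v,u]
E
python3 - <<'E'
from h import *
for n in('scene','top'):
    f=np.load('/tmp/%s0.npz'%n); P,px=cloud(n,f['d'])
    m=(abs(P[:,2])<.03)&(P[:,0]>.3)&(P[:,0]<.9)&(abs(P[:,1])<.4); print(n,'table z med',np.median(P[m,2]),P[m,2].std())
    m=(P[:,2]>.255)&(P[:,2]<.3)&(P[:,0]>.4)&(P[:,0]<.9)&(abs(P[:,1])<.45)
    Q=P[m]; print(len(Q))
    l=cv2.fitLine(Q.astype(np.float32),cv2.DIST_HUBER,0,.01,.01).ravel(); d=l[:3]; d=d*np.sign(d[1]); c=l[3:]
    s=(Q-c)@d; print('dir',d,'yaw',np.degrees(np.arctan2(-d[0],d[1])),'ends',c+d*np.percentile(s,1),c+d*np.percentile(s,99), 'rms',np.sqrt((np.linalg.norm(Q-c-np.outer(s,d),axis=1)**2).mean()))
print(tri([('scene',93,243),('top',279,505)]),tri([('scene',203,312),('top',229,314)]))
pts={}
for k,a,b in [('hook_mid',(184.2,288.8),(245.5,362.4)),('seat',(171.,292.7),(246.3,366.5)),('heel',(199.1,283.),(240.2,364.2)),('tip',(198.4,302.2),(260.5,358.3)),('head',(358.2,431.9),(254.5,162.3)),('bmid',(352.8,442.),(282.6,171.4))]:
    print(k,tri([('scene',*a),('top',*b)]))
E
```

```text
scene table z med 1.7266715022683017e-05 0.003331380816960686
979
dir [ 0.2366079   0.9715861  -0.00608869] yaw -13.68668 ends [ 0.51311148 -0.29852293  0.28021244] [0.59071271 0.02013202 0.2782155 ] rms 0.007848715052906489
top table z med 0.0006790914762894512 0.003128985063975473
1452
dir [0.23141046 0.9728556  0.00100229] yaw -13.380134 ends [ 0.51269762 -0.30047597  0.27934069] [0.58790176 0.01568419 0.27966642] rms 0.0054645708020153606
(array([ 0.51295419, -0.29808763,  0.27873829]), [np.float64(1.2309522627812848), np.float64(1.2309522627812388)]) (array([0.58418516, 0.00831492, 0.27600118]), [np.float64(3.468362434881447), np.float64(3.4683624348815534)])
hook_mid (array([ 0.56722946, -0.07456178,  0.23966808]), [np.float64(0.3157259992004218), np.float64(0.3157259992003254)])
seat (array([ 0.56012652, -0.0759771 ,  0.26761368]), [np.float64(3.0660060252591426), np.float64(3.066006025258914)])
heel (array([ 0.57996104, -0.08021319,  0.2045205 ]), [np.float64(0.8848490600001008), np.float64(0.8848490600000288)])
tip (array([ 0.54521642, -0.07086579,  0.19046822]), [np.float64(2.2020914195585695), np.float64(2.2020914195585206)])
head (array([0.55510539, 0.28836824, 0.12457758]), [np.float64(1.076471369464146), np.float64(1.0764713694641614)])
bmid (array([0.50640765, 0.28241172, 0.06663314]), [np.float64(2.5190806283089597), np.float64(2.5190806283091307)])
```

```bash
python3 - <<'E'
from h import *
# rail refined: top & scene axis
for n in('scene','top'):
    f=np.load('/tmp/%s0.npz'%n); P,px=cloud(n,f['d']);im=f['im']
    # brown/steel pixels of rear board region
    m=(P[:,0]>.44)&(P[:,0]<.62)&(P[:,1]>.2)&(P[:,1]<.36)&(P[:,2]>.02)
    Q=P[m];pp=px[m];c=im[pp[:,0],pp[:,1]].astype(int)
    brown=(c[:,0]-c[:,2]>40)
    # plane coordinates: nominal normal (-cos40 cosyaw..., sin40)
    B=Q[brown]; hgt=B[:,2]; nrm=np.array([-np.cos(np.radians(40)),0,np.sin(np.radians(40))])
    s=B@nrm; h,e=np.histogram(s,40); print(n,[(round(x,3),int(k)) for x,k in zip(e,h) if k>10])
    steel=(abs(c[:,0]-c[:,2])<35)&(c.sum(1)>240)
    T=Q[steel]; tp=pp[steel]; print('steel',len(T)); np.savez('/tmp/st_'+n,T=T,tp=tp,B=B)
    s=T@nrm; h,e=np.histogram(s,40); print([(round(x,3),int(k)) for x,k in zip(e,h) if k>5])
E
```

```text
scene [(np.float64(-0.349), 14), (np.float64(-0.346), 114), (np.float64(-0.344), 19), (np.float64(-0.341), 148), (np.float64(-0.294), 14), (np.float64(-0.291), 28), (np.float64(-0.288), 119)]
steel 1492
[(np.float64(-0.348), 13), (np.float64(-0.345), 107), (np.float64(-0.342), 153), (np.float64(-0.339), 75), (np.float64(-0.336), 107), (np.float64(-0.332), 123), (np.float64(-0.329), 66), (np.float64(-0.326), 54), (np.float64(-0.323), 51), (np.float64(-0.32), 47), (np.float64(-0.317), 26), (np.float64(-0.294), 64), (np.float64(-0.291), 114), (np.float64(-0.288), 54), (np.float64(-0.285), 80), (np.float64(-0.282), 97), (np.float64(-0.278), 74), (np.float64(-0.275), 44), (np.float64(-0.272), 47), (np.float64(-0.269), 50), (np.float64(-0.266), 31)]
top [(np.float64(-0.35), 19), (np.float64(-0.348), 71), (np.float64(-0.346), 140), (np.float64(-0.345), 111), (np.float64(-0.343), 107), (np.float64(-0.341), 151), (np.float64(-0.34), 107), (np.float64(-0.338), 28), (np.float64(-0.295), 42), (np.float64(-0.293), 30), (np.float64(-0.291), 26), (np.float64(-0.29), 55), (np.float64(-0.288), 122), (np.float64(-0.286), 76)]
steel 1511
[(np.float64(-0.347), 37), (np.float64(-0.345), 121), (np.float64(-0.342), 147), (np.float64(-0.34), 93), (np.float64(-0.338), 61), (np.float64(-0.336), 86), (np.float64(-0.334), 92), (np.float64(-0.331), 70), (np.float64(-0.329), 23), (np.float64(-0.32), 13), (np.float64(-0.318), 20), (np.float64(-0.316), 17), (np.float64(-0.296), 9), (np.float64(-0.294), 89), (np.float64(-0.291), 162), (np.float64(-0.289), 97), (np.float64(-0.287), 60), (np.float64(-0.285), 75), (np.float64(-0.282), 95), (np.float64(-0.28), 77), (np.float64(-0.278), 17), (np.float64(-0.267), 18), (np.float64(-0.265), 8)]
```

```bash
python3 - <<'E'
from h import *
nrm=np.array([-np.cos(np.radians(40)),0,np.sin(np.radians(40))])
out=[]
for n in('scene','top'):
    B=np.load('/tmp/st_%s.npz'%n)['B']
    for lo,hi in((-.36,-.32),(-.3,-.27)):
        s=B@nrm; Q=B[(s>lo)&(s<hi)]
        for _ in range(4):
            c=Q.mean(0);w=np.linalg.svd(Q-c,full_matrices=False)[2][2]; w*=np.sign(w[2]); e=(Q-c)@w; Q=Q[abs(e)<.002]
        print(n,len(Q),'c',c.round(4),'n',w.round(3),'yaw',np.degrees(np.arctan2(-w[1],-w[0])),'lean',np.degrees(np.arcsin(w[2])),'rms',e.std())
        out.append((w,c))
# bench rows: sorter blue edges yaw, from top with heights
f=np.load('/tmp/top0.npz');P,px=cloud('top',f['d']);im=f['im'].astype(int)
bl=im[px[:,0],px[:,1]];m=(bl[:,2]-bl[:,0]>30)&(P[:,0]>.35)&(P[:,0]<.62)&(P[:,1]>.15)&(P[:,1]<.4)
print('blue',P[m].min(0),P[m].max(0)); rc=cv2.minAreaRect((P[m&(P[:,2]<.1)][:,:2]*1000).astype(np.float32));print(rc)
# rectified board picture from each view, yaw/lean from fit
w,c=out[2][0],out[2][1]
ey=np.cross([0,0,1.],-np.array([w[0],w[1],0]))
for n,(w,c) in(('top',out[2]),('scene',out[0])):
    xf=-w; ey=np.cross([0,0,1.],xf); ey/=np.linalg.norm(ey); ez=np.cross(xf,ey)
    # origin: project mean
    o=np.array([.53,.28,0]); o=o+w*((c-o)@w)
    k=(.085-o[2])/ez[2]; o=o+ez*k
    print(n,'o',o.round(4),'ey',ey.round(3),'ez',ez.round(3))
    im=f['im'] if n=='top' else np.load('/tmp/scene0.npz')['im']
    U,V=np.meshgrid(np.arange(-75,75,.25),np.arange(90,-60,-.25))
    M=np.array([proj(n,o+ey*u/1000+ez*v/1000) for u,v in zip(U.ravel()[::1],V.ravel())]) if False else None
    W=o+U[...,None]/1000*ey+V[...,None]/1000*ez
    cc,R,t=cal(n); q=W.reshape(-1,3)@R.T+t; x=q[:,:2]/q[:,2:]; kk=1+cc['k1']*(x**2).sum(1)
    mx=(cc['fx']*x[:,0]*kk+cc['cx']).reshape(U.shape).astype(np.float32); my=(cc['fy']*x[:,1]*kk+cc['cy']).reshape(U.shape).astype(np.float32)
    r_=cv2.remap(im,mx,my,cv2.INTER_CUBIC)[:,::-1]  # +y to left
    for i in range(0,600,40): r_[i:i+1,::8]=(0,255,0) if i!=360 else (255,0,0); r_[::8,i]=(0,255,0)
    r_[:,300]=(255,0,0)
    cv2.imwrite('pics/rect_%s.png'%n,r_[:,:,::-1])
E
```

```text
scene 294 c [0.5241 0.2927 0.0929] n [-0.757 -0.072  0.649] yaw 5.4378065199354175 lean 40.45704059261542 rms 0.0006487889387327458
scene 163 c [0.4652 0.2973 0.1065] n [-0.744 -0.072  0.664] yaw 5.4962035026301175 lean 41.59668063155962 rms 0.0007216015769234977
top 618 c [0.516  0.2828 0.0818] n [-0.761 -0.068  0.646] yaw 5.095280218954564 lean 40.22367216284868 rms 0.0009640627689045478
top 332 c [0.4578 0.2851 0.0963] n [-0.765 -0.075  0.64 ] yaw 5.6182673950217215 lean 39.7545673583225 rms 0.0009425316417180075
blue [0.3683158  0.197718   0.00339592] [0.54896854 0.34244933 0.09030978]
((458.180419921875, 271.44140625), (173.1027374267578, 134.95730590820312), 4.945218563079834)
top o [0.519 0.279 0.085] ey [-0.089  0.996  0.   ] ez [0.643 0.057 0.764]
scene o [0.5187 0.2789 0.085 ] ey [-0.095  0.995  0.   ] ez [0.646 0.061 0.761]
```

View pics/rect_top.png

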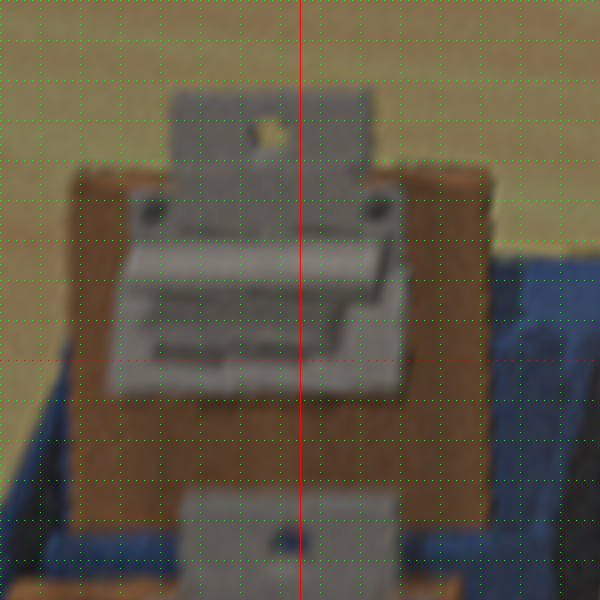

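View pics/rect_scene.png

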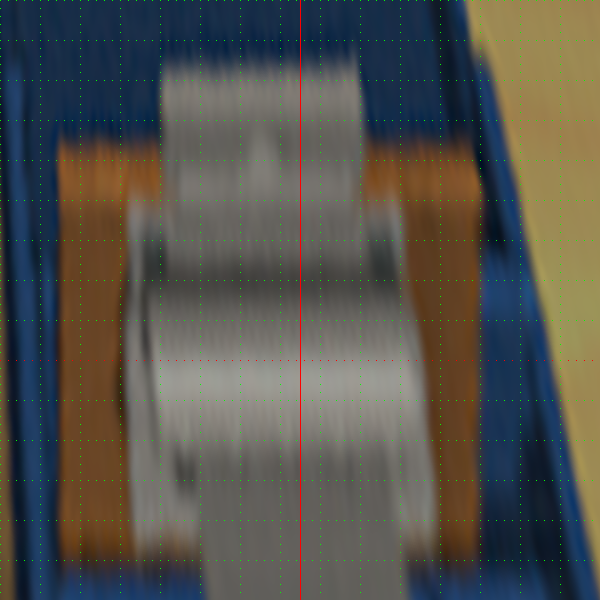

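The rectified top view shows the rear tab (170–375, 90) and its hole at (270,131). The board spans 68–492, so the hole is only a few mm off its middle. Next I triangulate the tab corners and the hook.

```bash
python3 - <<'E'
from h import *
ot=np.array([.519,.279,.085]);eyt=np.array([-.089,.996,0]);ezt=np.array([.643,.057,.764])
os_=np.array([.5187,.2789,.085]);eys=np.array([-.095,.995,0]);ezs=np.array([.646,.061,.761])
def T(c,r_): return proj('top',ot+eyt*(300-c)/4e3+ezt*(360-r_)/4e3)
def S(c,r_): return proj('scene',os_+eys*(300-c)/4e3+ezs*(360-r_)/4e3)
for nm,a,b in[('tabL',(171,91),(162,66)),('tabR',(374,91),(360,66)),('boardTL',(72,170),(58,146)),('boardTR',(492,170),(482,146))]:
    p,res=tri([('top',*T(*a)),('scene',*S(*b))]); print(nm,p.round(4),np.round(res,2))
o,d=ray('top',*T(270,131)); 
print('hole on front plane',ot+eyt*7.5e-3+ezt*57.25e-3)
# depth of tab pixels top
f=np.load('/tmp/top0.npz')
for c,r_ in[(200,110),(230,150),(340,110),(340,150),(200,150)]:
    q=T(c,r_); print(pt('top',q[0],q[1],f['d'][int(round(q[0])),int(round(q[1]))]).round(4))
# stapler, punch
print('stapler',tri([('top',317.7,305.5),('scene',259.1,368.9)]))
P,px=cloud('top',f['d']); m=(P[:,2]>.04)&(P[:,2]<.07)&(P[:,0]>.35)&(P[:,0]<.6)&(P[:,1]<.12)&(P[:,1]>-.1)
print('stapler pts',P[m].min(0),P[m].max(0))
# predicted hook model overlay
yaw=np.radians(-13.5); ex=np.array([np.cos(yaw),np.sin(yaw),0]);mid=np.array([.5655,-.0745,.2315])
k=dict(mid=(0,0),seat=(0,34),heel=(18,-34),tip=(-19.6,-36.1),end=(19.6,36.1),top=(0,52),bot=(0,-52),gu=(-11.7,22.1),gl=(11.7,-22.1))
for n in('top','scene'):
    im=np.load('/tmp/%s0.npz'%n)['im']; a,b=(215,300) if n=='top' else (120,245)
    z=cv2.resize(im[a:a+100,b:b+100],None,fx=5.5,fy=5.5,interpolation=cv2.INTER_CUBIC)[:,:,::-1].copy()
    for q,(x,zz) in k.items():
        u=proj(n,mid+ex*x/1e3+[0,0,zz/1e3]); cv2.circle(z,(int((u[1]-b+.5)*5.5),int((u[0]-a+.5)*5.5)),2,(0,0,255),-1)
    cv2.imwrite('pics/hk_%s.png'%n,z)
E
```

```text
tabL [0.5595 0.3163 0.1331] [0.31 0.31]
tabR [0.564  0.2661 0.132 ] [0.59 0.59]
boardTL [0.5442 0.3407 0.1172] [0.96 0.96]
boardTR [0.5541 0.2348 0.1179] [0.11 0.11]
hole on front plane [0.55514425 0.28973325 0.128739  ]
[0.5571 0.3078 0.1316]
[0.5512 0.2994 0.1253]
[0.5603 0.2732 0.1307]
[0.5537 0.2721 0.1248]
[0.5505 0.3067 0.1256]
stapler (array([0.4413308 , 0.02001891, 0.00073959]), [np.float64(2.7411716460381013), np.float64(2.7411716460380524)])
stapler pts [ 0.38576958 -0.02383459  0.04121137] [0.5852321  0.05909027 0.06982497]
```

View pics/hk_top.png

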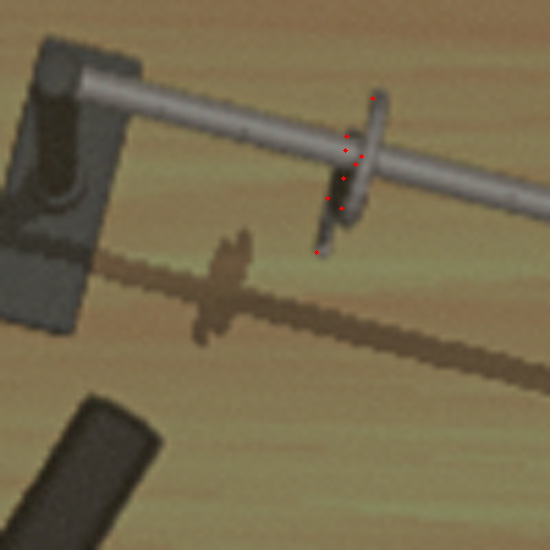

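View pics/hk_scene.png

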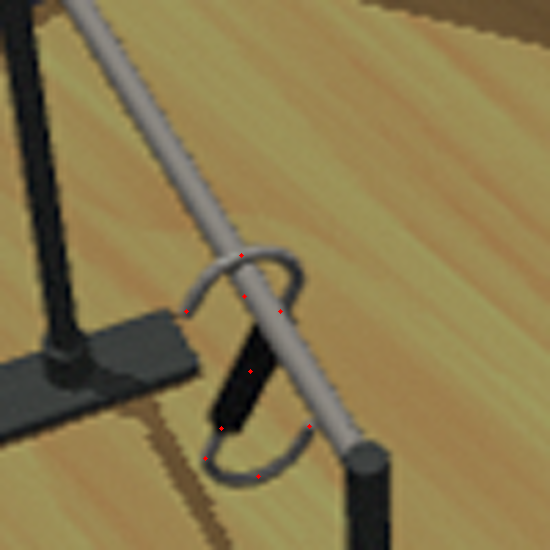

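```bash
cat >> h.py <<'E'
def tool():
    s=r.sense(); return np.array(s['position']),s['tool_rot'][2],s
def go(p=None,yaw=None):
    "total shift in tool axes (cm) at present yaw, and total spin (rad)"
    q,y,s=tool(); a=np.radians(y)
    out={}
    if p is not None:
        d=(np.asarray(p)-q)*100; out=dict(tx=round(d[0]*np.cos(a)+d[1]*np.sin(a),2),ty=round(d[0]*np.sin(a)-d[1]*np.cos(a),2),tz=round(-d[2],2))
    if yaw is not None: out['spin']=round(-np.radians(yaw-y),3)
    print('t',round(s['time'],2),'pos',q.round(4),'rpy',np.round(s['tool_rot'],2),'F',np.round(s['ft_force'],2),'w',round(s['gripper_width'],4)); print(out); return out
E
```

{"method": "servo_tool", "body": {
  "series": [
    {"tz": -4},
    {"tz": -5, "spin": 0.14},
    {"tz": -4, "spin": 0.14},
    {"tz": -2, "spin": 0.14},
    {"spin": 0.14},
    {"spin": 0.139},
    {"tx": 0}
  ],
  "fingers": 5
}}

```text
validation failed for argument at $.se...
```

```bash
python3 -c "
from h import *
go([.548,-.0715,.38],-13.5)"
```

```text
t 1.2 pos [ 0.3019 -0.6037  0.2313] rpy [180.     0.    26.57] F [0.22 0.26 0.3 ] w 0.0853
{'tx': np.float64(45.81), 'ty': np.float64(-36.59), 'tz': np.float64(-14.87), 'spin': np.float64(0.699)}
```

{"method": "servo_tool", "body": {
  "series": [
    {"tx": 0, "ty": 0, "tz": -4, "spin": 0},
    {"tx": 0, "ty": 0, "tz": -5, "spin": 0.14},
    {"tx": 0, "ty": 0, "tz": -4, "spin": 0.14},
    {"tx": 0, "ty": 0, "tz": -2, "spin": 0.14},
    {"tx": 0, "ty": 0, "tz": 0, "spin": 0.14},
    {"tx": 0, "ty": 0, "tz": 0, "spin": 0.14},
    {"tx": 0, "ty": 0, "tz": 0, "spin": 0}
  ],
  "fingers": 5
}}

```text
time: 1.9
position: [0.302, -0.6036, 0.3814]
tool_rot: [180.0, 0.0, -13.7]
ft_force: [0.3, -0.0, 0.6]
gripper_width: 0.0504
```

```bash
python3 -c "
from h import *
go([.548,-.0715,.38],-13.5)"
```

```text
t 1.9 pos [ 0.302  -0.6036  0.3814] rpy [180.     0.   -13.69] F [ 0.26 -0.02  0.62] w 0.0504
{'tx': np.float64(11.31), 'ty': np.float64(-57.52), 'tz': np.float64(0.14), 'spin': np.float64(-0.003)}
```

{"method": "servo_tool", "body": {
  "series": [
    {"tx": 0.7, "ty": -2, "tz": 0, "spin": 0},
    {"tx": 0.8, "ty": -4, "tz": 0, "spin": 0},
    {"tx": 0.8, "ty": -4.2, "tz": 0, "spin": 0},
    {"tx": 0.8, "ty": -4.2, "tz": 0, "spin": 0},
    {"tx": 0.8, "ty": -4.2, "tz": 0, "spin": 0},
    {"tx": 0.8, "ty": -4.2, "tz": 0, "spin": 0},
    {"tx": 0.8, "ty": -4.2, "tz": 0, "spin": 0},
    {"tx": 0.8, "ty": -4.2, "tz": 0, "spin": 0},
    {"tx": 0.8, "ty": -4.2, "tz": 0, "spin": 0},
    {"tx": 0.8, "ty": -4.2, "tz": 0, "spin": 0},
    {"tx": 0.8, "ty": -4.2, "tz": 0, "spin": 0},
    {"tx": 0.8, "ty": -4.2, "tz": 0, "spin": 0}
  ]
}}

```text
time: 3.1
position: [0.507, -0.1576, 0.3815]
tool_rot: [180.0, -0.0, -13.3]
ft_force: [0.7, -0.1, -0.1]
gripper_width: 0.0499
```

{"method": "servo_tool", "body": {
  "series": [
    {"tx": 0.8, "ty": -4, "tz": 0, "spin": 0},
    {"tx": 0.5, "ty": -3, "tz": 0, "spin": 0},
    {"tx": 0.3, "ty": -1.6, "tz": 0, "spin": 0},
    {"tx": 0, "ty": 0, "tz": 0, "spin": 0},
    {"tx": 0, "ty": 0, "tz": 0, "spin": 0}
  ]
}}

```text
time: 3.6
position: [0.5422, -0.0798, 0.3812]
tool_rot: [180.0, 0.0, -13.4]
ft_force: [0.1, -0.2, -0.4]
gripper_width: 0.0502
```

```bash
python3 -c "
from h import *
go([.548,-.0715,.38],-13.5)
a,_=snap('scene','s1.png',(60,260,200,400),2); b,_=snap('top','t1.png')
cv2.imwrite('pics/c1.png',np.hstack([cv2.resize(a[60:260,200:400],None,fx=2,fy=2),cv2.resize(b[150:350,280:480],None,fx=2,fy=2)])[:,:,::-1])"
```

```text
t 3.6 pos [ 0.5422 -0.0798  0.3812] rpy [ 1.7998e+02  1.0000e-02 -1.3360e+01] F [ 0.06 -0.22 -0.42] w 0.0502
{'tx': np.float64(0.38), 'ty': np.float64(-0.94), 'tz': np.float64(0.12), 'spin': np.float64(0.002)}
```

View pics/c1.png

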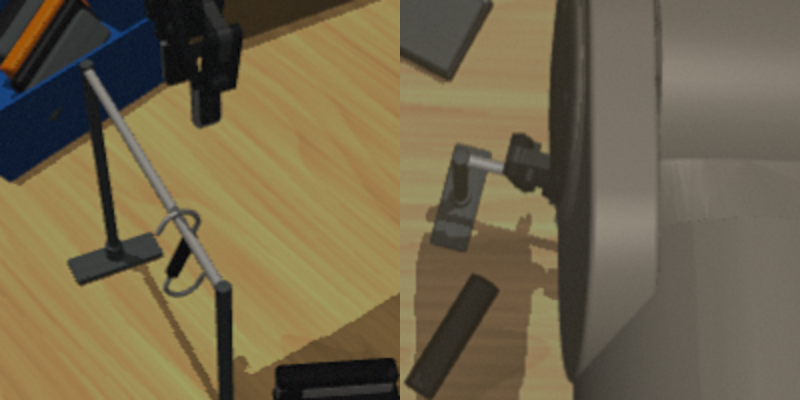

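The scene crop shows the open fingers at (205,100), above and short of the hook at (185,240). The arm blocks the top view here.

{"method": "servo_tool", "body": {
  "series": [
    {"tx": 0.2, "ty": -0.5, "tz": 2, "spin": 0},
    {"tx": 0.18, "ty": -0.44, "tz": 3, "spin": 0},
    {"tx": 0, "ty": 0, "tz": 3, "spin": 0},
    {"tx": 0, "ty": 0, "tz": 1.5, "spin": 0},
    {"tx": 0, "ty": 0, "tz": 0, "spin": 0}
  ]
}}

```text
time: 4.2
position: [0.5469, -0.0722, 0.2844]
tool_rot: [180.0, 0.2, -13.6]
ft_force: [-0.9, -0.5, 1.2]
gripper_width: 0.0498
```

```bash
python3 -c "
from h import *
go([.548,-.0715,.226],-13.5)
a,_=snap('scene','s2.png',(60,260,200,400),3)"
```

```text
t 4.2 pos [ 0.5469 -0.0722  0.2844] rpy [179.96   0.19 -13.57] F [-0.87 -0.46  1.19] w 0.0498
{'tx': np.float64(0.09), 'ty': np.float64(-0.09), 'tz': np.float64(5.84), 'spin': np.float64(-0.001)}
```

View pics/s2.png

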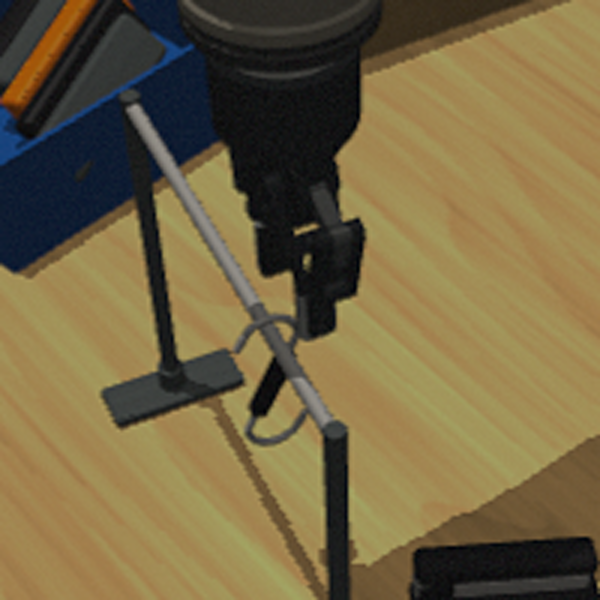

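The picture shows the near finger at (320,310), just on the robot side of the rail with the hook in front of it. I'll descend slowly, slightly farther from the rail.

{"method": "servo_tool", "body": {
  "series": [
    {"tx": 0, "ty": -0.1, "tz": 1, "spin": 0},
    {"tx": 0, "ty": 0, "tz": 1, "spin": 0},
    {"tx": 0, "ty": 0, "tz": 1, "spin": 0},
    {"tx": 0, "ty": 0, "tz": 1, "spin": 0},
    {"tx": 0, "ty": 0, "tz": 0.8, "spin": 0},
    {"tx": 0, "ty": 0, "tz": 0, "spin": 0}
  ],
  "fingers": 3
}}

```text
time: 4.85
position: [0.5479, -0.0701, 0.237]
tool_rot: [180.0, 0.1, -13.5]
ft_force: [-0.6, -0.3, 0.9]
gripper_width: 0.0303
```

```bash
python3 -c "
from h import *
go([.548,-.0715,.234],-13.5)
a,_=snap('scene','s3.png',(120,240,230,370),4)"
```

```text
t 4.85 pos [ 0.5479 -0.0701  0.237 ] rpy [ 1.7999e+02  1.1000e-01 -1.3530e+01] F [-0.59 -0.32  0.86] w 0.0303
{'tx': np.float64(0.04), 'ty': np.float64(0.13), 'tz': np.float64(0.3), 'spin': np.float64(-0.0)}
```

View pics/s3.png

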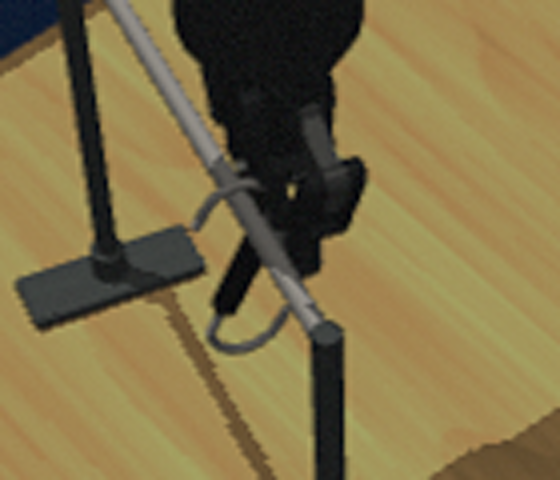

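{"method": "servo_tool", "body": {
  "series": [
    {"tx": 0.1, "ty": 0.1, "tz": 0.3, "spin": 0},
    {"tx": 0.05, "ty": 0, "tz": 0, "spin": 0},
    {"tx": 0, "ty": 0, "tz": 0, "spin": 0},
    {"tx": 0, "ty": 0, "tz": 0, "spin": 0}
  ]
}}

```text
time: 5.3
position: [0.5489, -0.0714, 0.2352]
tool_rot: [180.0, 0.1, -13.5]
ft_force: [-5.6, 2.0, 0.5]
gripper_width: 0.03
```

```bash
python3 -c "
from h import *
go([.548,-.0715,.234],-13.5)"
```

```text
t 5.3 pos [ 0.5489 -0.0714  0.2352] rpy [ 1.7999e+02  9.0000e-02 -1.3530e+01] F [-5.6   1.99  0.49] w 0.03
{'tx': np.float64(-0.09), 'ty': np.float64(0.03), 'tz': np.float64(0.12), 'spin': np.float64(-0.001)}
```

{"method": "servo_tool", "body": {
  "series": [
    {"tx": -0.12, "ty": 0, "tz": 0, "spin": 0},
    {"tx": 0, "ty": 0, "tz": 0, "spin": 0},
    {"tx": 0, "ty": 0, "tz": 0, "spin": 0},
    {"tx": 0, "ty": 0, "tz": 0, "spin": 0},
    {"tx": 0, "ty": 0, "tz": 0, "spin": 0},
    {"tx": 0, "ty": 0, "tz": 0, "spin": 0}
  ],
  "fingers": 0.4,
  "force": 50
}}

```text
time: 5.9
position: [0.5486, -0.0712, 0.2355]
tool_rot: [-180.0, -0.0, -13.5]
ft_force: [-3.7, 1.1, 5.8]
gripper_width: 0.0081
```

```bash
python3 -c "
from h import *
go([.548,-.0715,.234],-13.5)
a,_=snap('scene','s4.png',(120,240,230,370),4)"
```

```text
t 5.9 pos [ 0.5486 -0.0712  0.2355] rpy [-1.800e+02 -1.000e-02 -1.353e+01] F [-3.7   1.13  5.84] w 0.0081
{'tx': np.float64(-0.05), 'ty': np.float64(0.05), 'tz': np.float64(0.15), 'spin': np.float64(-0.001)}
```

View pics/s4.png

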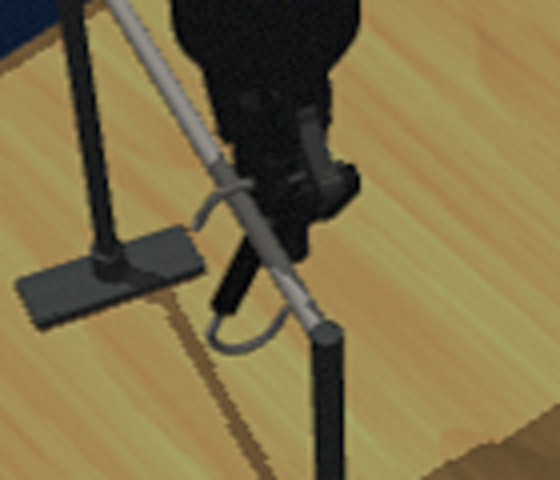

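The fingers closed on the grip at 8 mm, and the hook still hangs on the rail at (230,185). Lifting now.

{"method": "servo_tool", "body": {
  "series": [
    {"tx": 0, "ty": 0, "tz": -0.2, "spin": 0},
    {"tx": 0, "ty": 0, "tz": -0.4, "spin": 0},
    {"tx": 0, "ty": 0, "tz": -0.4, "spin": 0},
    {"tx": 0, "ty": 0, "tz": 0, "spin": 0},
    {"tx": 0, "ty": 0, "tz": 0, "spin": 0}
  ]
}}

```text
time: 6.45
position: [0.5486, -0.0712, 0.2454]
tool_rot: [-180.0, -0.0, -13.5]
ft_force: [-0.8, -0.4, -0.7]
gripper_width: 0.0082
```

```bash
python3 -c "
from h import *
go([.548,-.0715,.234],-13.5)
a,_=snap('scene','s5.png',(120,240,230,370),4)"
```

```text
t 6.45 pos [ 0.5486 -0.0712  0.2454] rpy [-1.7999e+02 -2.0000e-02 -1.3540e+01] F [-0.76 -0.42 -0.72] w 0.0082
{'tx': np.float64(-0.05), 'ty': np.float64(0.04), 'tz': np.float64(1.14), 'spin': np.float64(-0.001)}
```

View pics/s5.png

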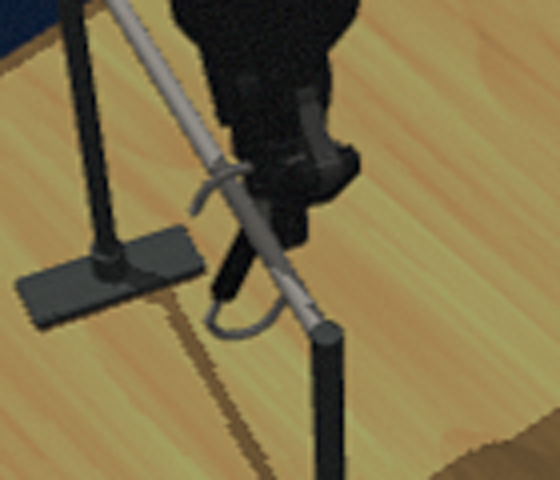

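{"method": "servo_tool", "body": {
  "series": [
    {"tx": -0.1, "ty": 0, "tz": -0.4, "spin": 0},
    {"tx": -0.4, "ty": 0, "tz": -0.4, "spin": 0},
    {"tx": -0.5, "ty": 0, "tz": -0.3, "spin": 0},
    {"tx": -0.8, "ty": 0, "tz": 0, "spin": 0},
    {"tx": -1, "ty": 0, "tz": 0, "spin": 0},
    {"tx": -1.5, "ty": 0, "tz": 0, "spin": 0},
    {"tx": -2, "ty": 0, "tz": 0, "spin": 0},
    {"tx": -2, "ty": 0, "tz": -1, "spin": 0},
    {"tx": 0, "ty": 0, "tz": 0, "spin": 0},
    {"tx": 0, "ty": 0, "tz": 0, "spin": 0}
  ]
}}

```text
time: 7.5
position: [0.4673, -0.0517, 0.2667]
tool_rot: [180.0, -0.1, -13.5]
ft_force: [-0.9, -0.1, -0.8]
gripper_width: 0.0083
```

```bash
python3 -c "
from h import *
go([.548,-.0715,.234],-13.5)
a,_=snap('scene','s6.png',(90,240,230,400),3.5)"
```

```text
t 7.5 pos [ 0.4673 -0.0517  0.2667] rpy [ 1.800e+02 -6.000e-02 -1.353e+01] F [-0.85 -0.07 -0.76] w 0.0083
{'tx': np.float64(8.31), 'ty': np.float64(0.04), 'tz': np.float64(3.27), 'spin': np.float64(-0.0)}
```

View pics/s6.png

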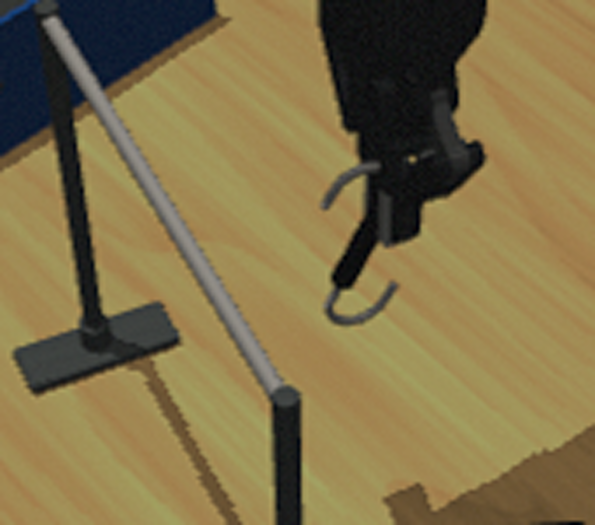

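The hook is free of the rail, held upright, with its tip at crop (393,285) and its upper end at (325,207). Now I check its pose in the hand.

```bash
cat >> h.py <<'E'
def hookpts(q,yaw,offx=.0185,offz=-.004,offy=0.,tilt=0.,pts=None):
    a=np.radians(yaw); ex=np.array([np.cos(a),np.sin(a),0]); ey=np.array([-np.sin(a),np.cos(a),0]); mid=q+ex*offx+ey*offy+np.array([0,0,offz])
    if pts is None:
        th=np.radians(np.arange(180,-8,-10)); up=[(18*np.cos(t),34+18*np.sin(t)) for t in th]+[(19.6,36.1)]
        pts=up+[(-x,-z) for x,z in up]
    c,s=np.cos(np.radians(tilt)),np.sin(np.radians(tilt))
    return np.array([mid+ex*(c*x+s*z)/1e3+np.array([0,0,(-s*x+c*z)/1e3]) for x,z in pts])
def overlay(n,im,P,crop,sc,f):
    a,b,c,d=crop; z=cv2.resize(im[a:b,c:d],None,fx=sc,fy=sc,interpolation=cv2.INTER_CUBIC)[:,:,::-1].copy()
    for p in P:
        u=proj(n,p); cv2.circle(z,(int((u[1]-c+.5)*sc),int((u[0]-a+.5)*sc)),1,(0,0,255),-1)
    cv2.imwrite('pics/'+f,z)
E
python3 -c "
from h import *
q,y,s=tool(); im,_=cams.read_camera('scene')
cv2.imwrite('/tmp/s7.png',im)
overlay('scene',im,hookpts(q,y),(110,200,280,370),6,'o7.png')
for p in ['hook_tip','hook_heel','hook_seat','hook_mid']:
    e=finder.spot_point(p,'scene'); print(p,[(np.round(k['pixel'],1),round(k['score'],2)) for k in e[:2]])
print(proj('scene',hookpts(q,y,pts=[(-19.6,-36.1),(18,-34),(0,34),(0,0)])[0]))
"
```

```text
hook_tip [(array([170.7, 341. ]), 0.73)]
hook_heel [(array([172.9, 322.3]), 0.77)]
hook_seat [(array([144.6, 334.9]), 0.83)]
hook_mid [(array([156., 329.]), 0.63), (array([173.4, 321.6]), 0.62)]
[171.26959332 340.68589573]
```

View pics/o7.png

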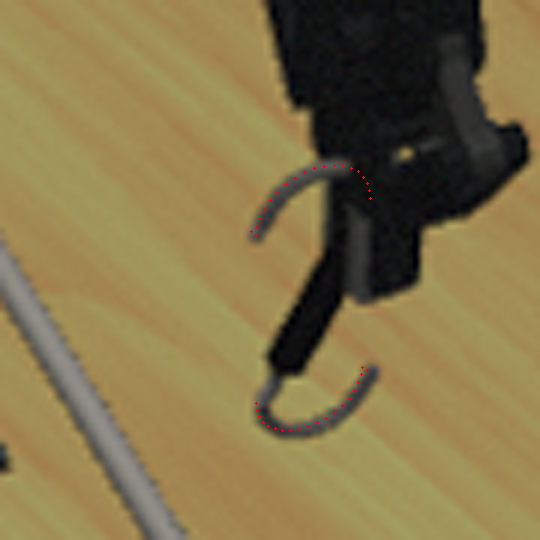

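The projected hook model (red) lies on the wire within about 1 px, so hook_mid sits 18.5 mm in tool +x and 4 mm below the TCP. Moving to above the sorter.

```bash
cat >> h.py <<'E'
H=np.array([.5566,.2901,.1274]); YB=5.3
def tipgo(X,Z,Y=0,H=H,yaw=YB):
    a=np.radians(yaw); ex=np.array([np.cos(a),np.sin(a),0]);ey=np.array([-np.sin(a),np.cos(a),0])
    return go(H+ex*(X+1.1)/1e3+ey*Y/1e3+np.array([0,0,(Z+40.1)/1e3]),yaw)
E
python3 -c "
from h import *
tipgo(22,60)"
```

```text
t 7.8 pos [ 0.468  -0.0518  0.266 ] rpy [-1.800e+02  3.000e-02 -1.354e+01] F [ 0.15 -0.1  -1.08] w 0.0086
{'tx': np.float64(2.8), 'ty': np.float64(-36.06), 'tz': np.float64(3.85), 'spin': np.float64(-0.329)}
```

{"method": "servo_tool", "body": {
  "series": [
    {"tx": 0, "ty": -1.5, "tz": 0, "spin": 0},
    {"tx": 0, "ty": -3, "tz": 0, "spin": 0},
    {"tx": 0, "ty": -4, "tz": 0, "spin": 0},
    {"tx": 0, "ty": -4, "tz": 0, "spin": 0},
    {"tx": 0, "ty": -4, "tz": 0, "spin": 0},
    {"tx": 0, "ty": -4, "tz": 0, "spin": 0},
    {"tx": 0.5, "ty": -4, "tz": 0, "spin": 0},
    {"tx": 0.8, "ty": -4, "tz": 0, "spin": 0},
    {"tx": 1, "ty": -4, "tz": 0, "spin": 0},
    {"tx": 0.5, "ty": -2.5, "tz": 0, "spin": 0},
    {"tx": 0, "ty": -1, "tz": 0, "spin": -0.1},
    {"tx": 0, "ty": 0, "tz": 0, "spin": -0.12}
  ]
}}

```text
time: 9.0
position: [0.5792, 0.2939, 0.2653]
tool_rot: [-180.0, 0.1, -0.6]
ft_force: [-0.5, -0.7, -0.8]
gripper_width: 0.0084
```

{"method": "servo_tool", "body": {
  "series": [
    {"tx": 0, "ty": 0, "tz": 0.4, "spin": -0.11},
    {"tx": 0, "ty": 0, "tz": 1, "spin": 0},
    {"tx": 0, "ty": 0, "tz": 1, "spin": 0},
    {"tx": 0, "ty": 0, "tz": 0, "spin": 0},
    {"tx": 0, "ty": 0, "tz": 0, "spin": 0}
  ]
}}

```text
time: 9.5
position: [0.5792, 0.2916, 0.2419]
tool_rot: [180.0, 0.0, 5.3]
ft_force: [0.7, -0.2, 0.2]
gripper_width: 0.0083
```

```bash
python3 -c "
from h import *
tipgo(22,42)
q,y,s=tool(); im,_=cams.read_camera('scene'); it,_=cams.read_camera('top')
cv2.imwrite('pics/t8.png',it[:,:,::-1])
overlay('scene',im,hookpts(q,y),(240,400,380,540),4,'o8.png')"
```

```text
t 9.5 pos [0.5792 0.2916 0.2419] rpy [1.7999e+02 4.0000e-02 5.2700e+00] F [ 0.67 -0.22  0.19] w 0.0083
{'tx': np.float64(0.05), 'ty': np.float64(-0.06), 'tz': np.float64(3.24), 'spin': np.float64(-0.0)}
```

View pics/o8.png

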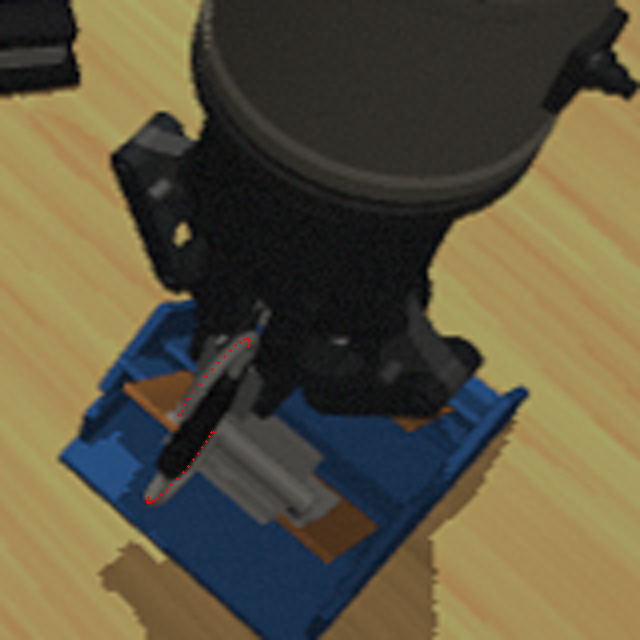

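View pics/t8.png

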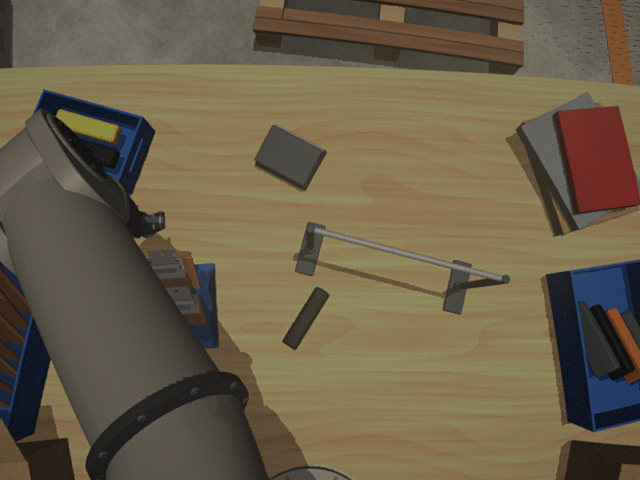

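```bash
python3 -c "
from h import *
c,R,t=cal('scene'); print(R.round(2))
q,y,s=tool(); im,_=cams.read_camera('scene')
overlay('scene',im,hookpts(q,y),(315,375,405,475),9,'o9.png')
z=cv2.imread('pics/o9.png'); im2=cv2.resize(im[315:375,405:475],None,fx=9,fy=9,interpolation=cv2.INTER_CUBIC)[:,:,::-1]
cv2.imwrite('pics/o9.png',cv2.convertScaleAbs(z,alpha=1.5))"
```

```text
[[-0.79  0.62 -0.01]
 [ 0.5   0.63 -0.6 ]
 [-0.36 -0.48 -0.8 ]]
```

View pics/o9.png

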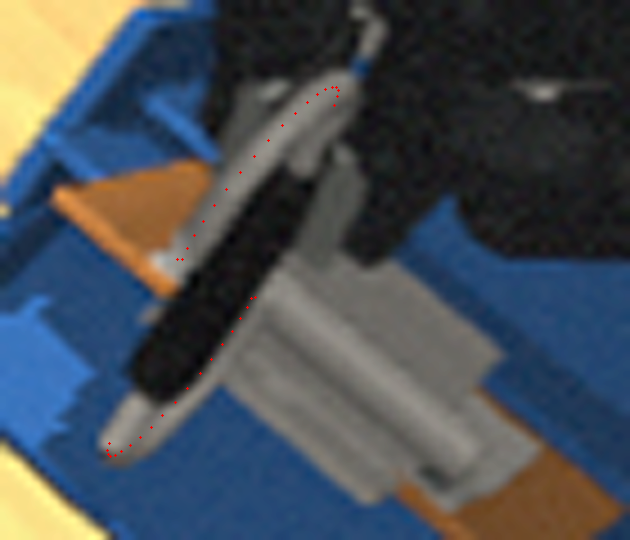

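The dots lie on the wire within 0.5 px. Scene and top views differ by about 2 mm on the hole's y, so I take the mean, +1 mm. Going down behind the tab.

```bash
python3 -c "
from h import *
tipgo(22,-10,1)"
```

```text
t 9.65 pos [0.5794 0.2918 0.2428] rpy [-1.7998e+02 -3.0000e-02  5.3300e+00] F [-0.21 -0.08 -1.35] w 0.0082
{'tx': np.float64(0.02), 'ty': np.float64(-0.14), 'tz': np.float64(8.53), 'spin': np.float64(0.001)}
```

{"method": "servo_tool", "body": {
  "series": [
    {"tx": 0, "ty": -0.14, "tz": 1, "spin": 0},
    {"tx": 0, "ty": 0, "tz": 1.5, "spin": 0},
    {"tx": 0, "ty": 0, "tz": 1.5, "spin": 0},
    {"tx": 0, "ty": 0, "tz": 1.5, "spin": 0},
    {"tx": 0, "ty": 0, "tz": 1.5, "spin": 0},
    {"tx": 0, "ty": 0, "tz": 1, "spin": 0},
    {"tx": 0, "ty": 0, "tz": 0.5, "spin": 0},
    {"tx": 0, "ty": 0, "tz": 0, "spin": 0},
    {"tx": 0, "ty": 0, "tz": 0, "spin": 0}
  ]
}}

```text
time: 10.55
position: [0.5794, 0.2933, 0.1578]
tool_rot: [-180.0, -0.0, 5.4]
ft_force: [0.3, 0.2, -0.1]
gripper_width: 0.008
```

```bash
python3 -c "
from h import *
tipgo(7,-12,1)
q,y,s=tool(); im,_=cams.read_camera('scene')
overlay('scene',im,list(hookpts(q,y))+[H],(290,400,390,510),5,'o10.png')"
```

```text
t 10.55 pos [0.5794 0.2933 0.1578] rpy [-1.7998e+02 -3.0000e-02  5.3700e+00] F [ 0.31  0.22 -0.13] w 0.008
{'tx': np.float64(-1.49), 'ty': np.float64(0.0), 'tz': np.float64(0.23), 'spin': np.float64(0.001)}
```

View pics/o10.png

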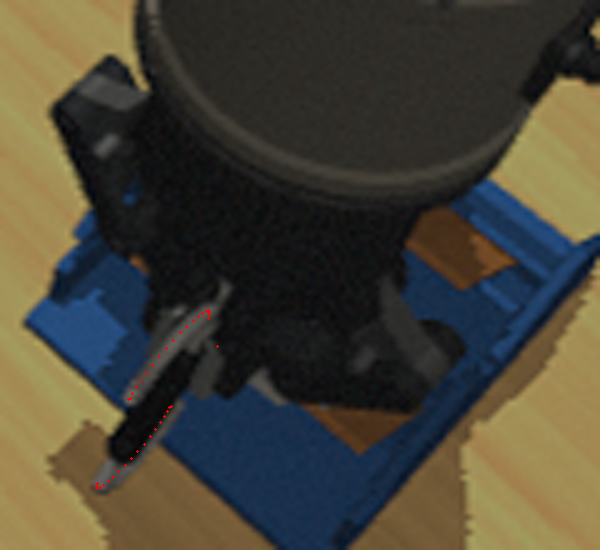

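{"method": "servo_tool", "body": {
  "series": [
    {"tx": -0.5, "ty": 0, "tz": 0.1, "spin": 0},
    {"tx": -0.6, "ty": 0, "tz": 0.1, "spin": 0},
    {"tx": -0.4, "ty": 0, "tz": 0, "spin": 0},
    {"tx": 0, "ty": 0, "tz": 0, "spin": 0},
    {"tx": -0.2, "ty": 0, "tz": -0.35, "spin": 0},
    {"tx": -0.2, "ty": 0, "tz": -0.35, "spin": 0},
    {"tx": 0, "ty": 0, "tz": 0, "spin": 0},
    {"tx": 0, "ty": 0, "tz": 0, "spin": 0}
  ]
}}

```text
time: 11.4
position: [0.5604, 0.2913, 0.1626]
tool_rot: [-180.0, -0.0, 5.4]
ft_force: [-1.0, -0.2, 0.1]
gripper_width: 0.0085
```

```bash
python3 -c "
from h import *
tipgo(0,0,1);print(r.sense()['ft_torque'])
q,y,s=tool(); im,_=cams.read_camera('scene')
overlay('scene',im,list(hookpts(q,y))+[H],(290,400,390,510),5,'o11.png')"
```

```text
t 11.4 pos [0.5604 0.2913 0.1626] rpy [-1.7999e+02 -2.0000e-02  5.3700e+00] F [-0.96 -0.19  0.09] w 0.0085
{'tx': np.float64(-0.28), 'ty': np.float64(-0.01), 'tz': np.float64(-0.49), 'spin': np.float64(0.001)}
[-0.06919438 -0.03383292  0.00930506]
```

View pics/o11.png

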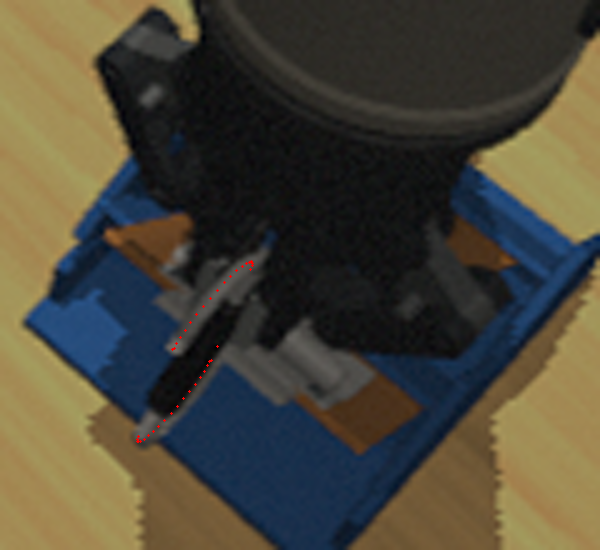

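{"method": "servo_tool", "body": {
  "series": [
    {"tx": -0.12, "ty": 0, "tz": -0.22, "spin": 0},
    {"tx": -0.13, "ty": 0, "tz": -0.22, "spin": 0},
    {"tx": 0, "ty": 0, "tz": 0, "spin": 0},
    {"tx": 0, "ty": 0, "tz": 0, "spin": 0}
  ]
}}

```text
time: 11.85
position: [0.5578, 0.291, 0.1668]
tool_rot: [-180.0, -0.0, 5.4]
ft_force: [-0.4, -0.2, 0.7]
gripper_width: 0.0081
```

```bash
python3 -c "
from h import *
tipgo(0,0,1);print(r.sense()['ft_torque'])
q,y,s=tool(); im,_=cams.read_camera('scene')
overlay('scene',im,list(hookpts(q,y))+[H],(290,400,390,510),5,'o12.png')"
```

```text
t 11.85 pos [0.5578 0.291  0.1668] rpy [-1.80e+02 -1.00e-02  5.37e+00] F [-0.37 -0.2   0.7 ] w 0.0081
{'tx': np.float64(-0.02), 'ty': np.float64(-0.02), 'tz': np.float64(-0.07), 'spin': np.float64(0.001)}
[ 0.01741591 -0.05048077  0.03792252]
```

View pics/o12.png

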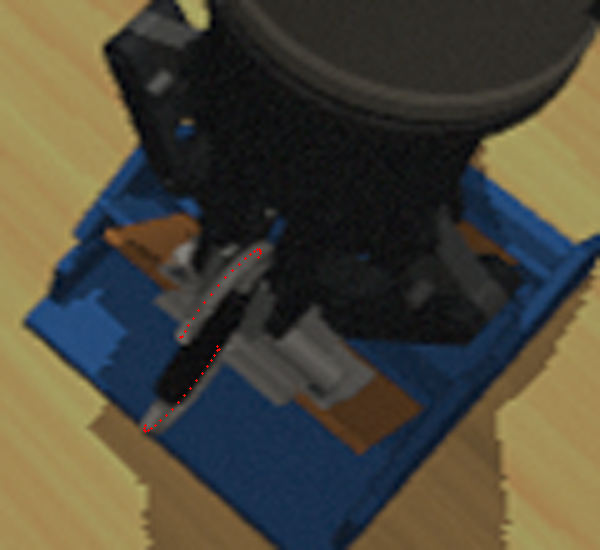

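The board's corners (105,235) and (420,405) haven't moved and the forces are low. Continuing.

{"method": "servo_tool", "body": {
  "series": [
    {"tx": -0.1, "ty": 0, "tz": -0.17, "spin": 0},
    {"tx": -0.1, "ty": 0, "tz": -0.18, "spin": 0},
    {"tx": 0, "ty": 0, "tz": 0, "spin": 0},
    {"tx": 0, "ty": 0, "tz": 0, "spin": 0}
  ]
}}

```text
time: 12.3
position: [0.5557, 0.2909, 0.1704]
tool_rot: [-180.0, -0.0, 5.4]
ft_force: [0.3, -0.0, -0.9]
gripper_width: 0.0083
```

```bash
python3 -c "
from h import *
tipgo(0,0,1);print(r.sense()['ft_torque'])
q,y,s=tool(); im,_=cams.read_camera('scene')
overlay('scene',im,list(hookpts(q,y))+[H],(290,400,390,510),5,'o13.png')"
```

```text
t 12.3 pos [0.5557 0.2909 0.1704] rpy [-1.80e+02 -1.00e-02  5.37e+00] F [ 0.27 -0.   -0.89] w 0.0083
{'tx': np.float64(0.19), 'ty': np.float64(-0.01), 'tz': np.float64(0.29), 'spin': np.float64(0.001)}
[ 0.00302154 -0.00034069  0.04801651]
```

View pics/o13.png

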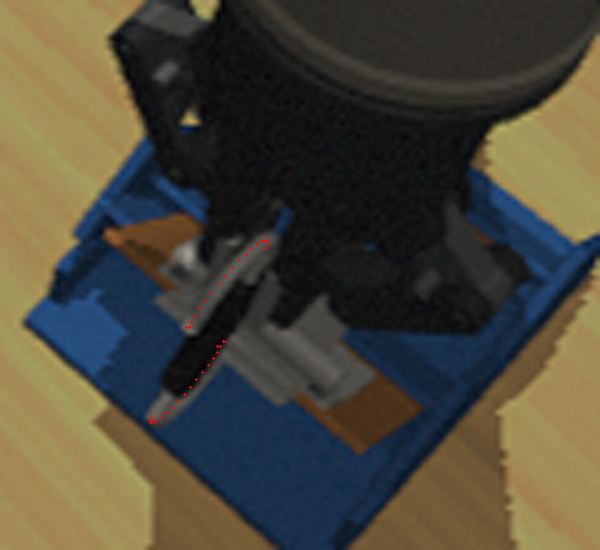

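{"method": "servo_tool", "body": {
  "series": [
    {"tx": -0.1, "ty": 0, "tz": -0.2, "spin": 0},
    {"tx": -0.12, "ty": 0, "tz": -0.2, "spin": 0},
    {"tx": -0.13, "ty": 0, "tz": -0.15, "spin": 0},
    {"tx": 0, "ty": 0, "tz": 0, "spin": 0},
    {"tx": 0, "ty": 0, "tz": 0, "spin": 0}
  ]
}}

```text
time: 12.85
position: [0.5523, 0.2906, 0.1759]
tool_rot: [-180.0, -0.0, 5.4]
ft_force: [1.0, -0.1, -0.1]
gripper_width: 0.0082
```

```bash
python3 -c "
from h import *
tipgo(0,0,1);print(r.sense()['ft_torque'])
q,y,s=tool(); im,_=cams.read_camera('scene')
overlay('scene',im,list(hookpts(q,y))+[H],(290,400,390,510),5,'o14.png')"
```

```text
t 12.85 pos [0.5523 0.2906 0.1759] rpy [-1.80e+02 -1.00e-02  5.37e+00] F [ 0.99 -0.07 -0.07] w 0.0082
{'tx': np.float64(0.53), 'ty': np.float64(-0.01), 'tz': np.float64(0.84), 'spin': np.float64(0.001)}
[-0.05000084 -0.01586343 -0.00784724]
```

View pics/o14.png

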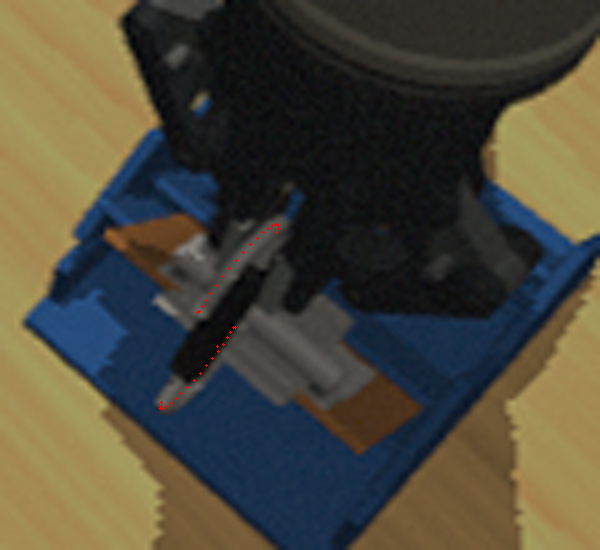

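{"method": "servo_tool", "body": {
  "series": [
    {"tx": -0.1, "ty": 0, "tz": -0.12, "spin": 0},
    {"tx": -0.05, "ty": 0, "tz": -0.15, "spin": 0},
    {"tx": 0.13, "ty": 0, "tz": -0.15, "spin": 0},
    {"tx": 0.2, "ty": 0, "tz": -0.23, "spin": 0},
    {"tx": 0.3, "ty": 0, "tz": -0.36, "spin": 0},
    {"tx": 0, "ty": 0, "tz": 0, "spin": 0},
    {"tx": 0, "ty": 0, "tz": 0, "spin": 0}
  ]
}}

```text
time: 13.6
position: [0.5573, 0.291, 0.186]
tool_rot: [-180.0, -0.0, 5.4]
ft_force: [-0.3, 0.9, -1.3]
gripper_width: 0.0084
```

```bash
python3 -c "
from h import *
tipgo(0,0,1);print(r.sense()['ft_torque'])
q,y,s=tool(); im,_=cams.read_camera('scene')
overlay('scene',im,list(hookpts(q,y))+[H],(290,400,390,510),5,'o15.png')"
```

```text
t 13.6 pos [0.5573 0.291  0.186 ] rpy [-1.7999e+02 -2.0000e-02  5.3600e+00] F [-0.28  0.85 -1.34] w 0.0084
{'tx': np.float64(0.03), 'ty': np.float64(-0.01), 'tz': np.float64(1.85), 'spin': np.float64(0.001)}
[ 0.01182935  0.08291586 -0.01147204]
```

View pics/o15.png

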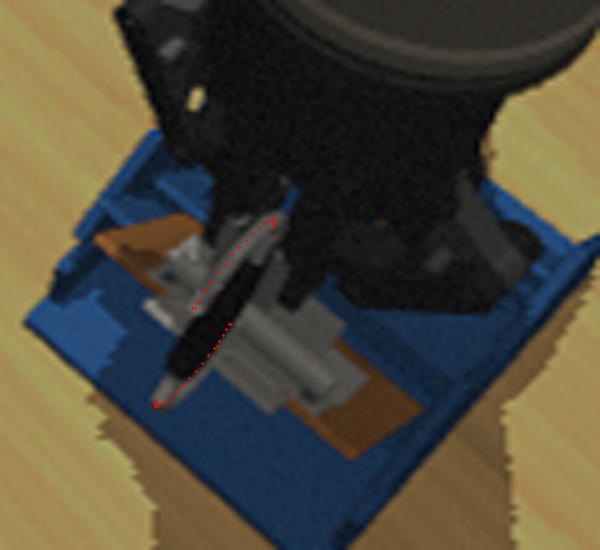

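The board is moving with the hook: its left corner went from (105,235) to (93,238), with about 1 N. Pulling on along the slope.

{"method": "servo_tool", "body": {
  "series": [
    {"tx": 0.26, "ty": 0, "tz": -0.31, "spin": 0},
    {"tx": 0.32, "ty": 0, "tz": -0.38, "spin": 0},
    {"tx": 0.32, "ty": 0, "tz": -0.38, "spin": 0},
    {"tx": 0.32, "ty": 0, "tz": -0.38, "spin": 0},
    {"tx": 0, "ty": 0, "tz": 0, "spin": 0},
    {"tx": 0, "ty": 0, "tz": 0, "spin": 0}
  ]
}}

```text
time: 14.25
position: [0.5693, 0.2921, 0.2004]
tool_rot: [-180.0, -0.0, 5.4]
ft_force: [-0.8, -0.3, -1.7]
gripper_width: 0.0086
```

```bash
python3 -c "
from h import *
tipgo(0,0,1);print(r.sense()['ft_torque'])
q,y,s=tool(); im,_=cams.read_camera('scene')
overlay('scene',im,list(hookpts(q,y)),(270,420,370,520),4,'o16.png')"
```

```text
t 14.25 pos [0.5693 0.2921 0.2004] rpy [-1.7999e+02 -1.0000e-02  5.3700e+00] F [-0.83 -0.31 -1.73] w 0.0086
{'tx': np.float64(-1.18), 'ty': np.float64(-0.02), 'tz': np.float64(3.29), 'spin': np.float64(0.001)}
[-0.00436159  0.08541616  0.03037779]
```

View pics/o16.png

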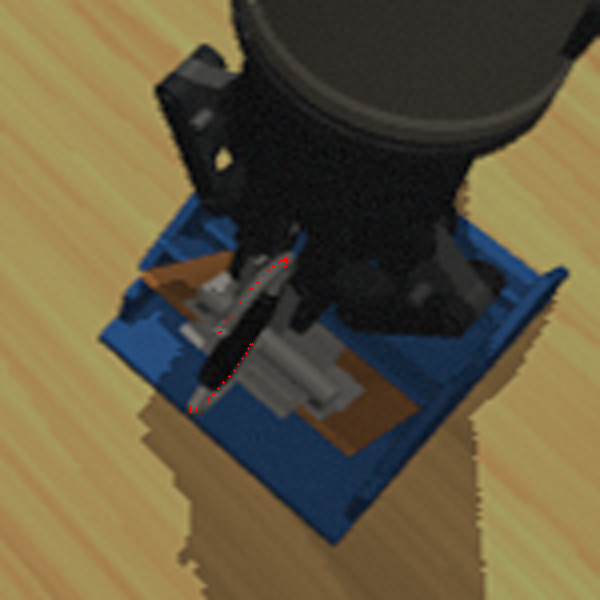

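{"method": "servo_tool", "body": {
  "series": [
    {"tx": 0.26, "ty": 0, "tz": -0.34, "spin": 0},
    {"tx": 0.32, "ty": 0, "tz": -0.4, "spin": 0},
    {"tx": 0.32, "ty": 0, "tz": -0.4, "spin": 0},
    {"tx": 0.32, "ty": 0, "tz": -0.4, "spin": 0},
    {"tx": 0.32, "ty": 0, "tz": -0.4, "spin": 0},
    {"tx": 0.25, "ty": 0, "tz": -0.32, "spin": 0},
    {"tx": 0, "ty": 0, "tz": 0, "spin": 0},
    {"tx": 0, "ty": 0, "tz": 0, "spin": 0}
  ]
}}

```text
time: 15.1
position: [0.587, 0.2938, 0.2229]
tool_rot: [-180.0, -0.0, 5.4]
ft_force: [0.1, -0.8, -1.9]
gripper_width: 0.0083
```

```bash
python3 -c "
from h import *
tipgo(0,0,1);print(r.sense()['ft_torque'])
q,y,s=tool(); im,_=cams.read_camera('scene')
overlay('scene',im,list(hookpts(q,y)),(270,420,370,520),4,'o17.png')"
```

```text
t 15.1 pos [0.587  0.2938 0.2229] rpy [-179.99   -0.      5.37] F [ 0.05 -0.81 -1.87] w 0.0083
{'tx': np.float64(-2.96), 'ty': np.float64(-0.01), 'tz': np.float64(5.54), 'spin': np.float64(0.001)}
[0.02093564 0.08774385 0.02531468]
```

View pics/o17.png

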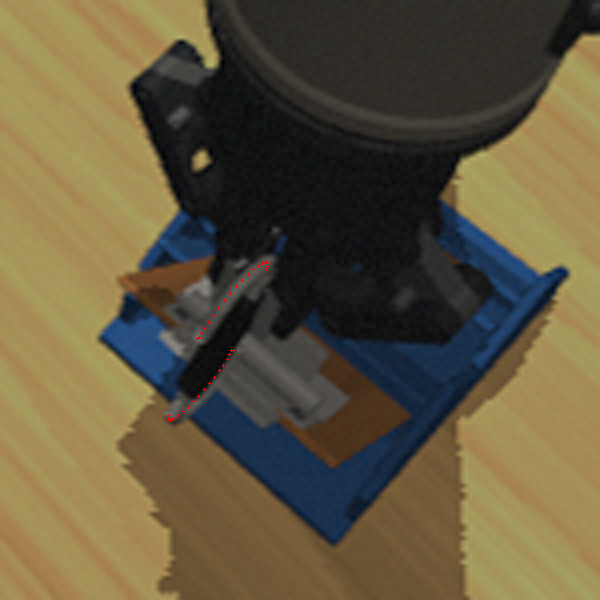

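Its bottom edge is now past the lip, after about 58 mm of travel. Next I swing it upright gently by rising while going back.

{"method": "servo_tool", "body": {
  "series": [
    {"tx": 0, "ty": 0, "tz": -0.4, "spin": 0},
    {"tx": -0.2, "ty": 0, "tz": -0.5, "spin": 0},
    {"tx": -0.4, "ty": 0, "tz": -0.5, "spin": 0},
    {"tx": -0.5, "ty": 0, "tz": -0.5, "spin": 0},
    {"tx": -0.5, "ty": 0, "tz": -0.5, "spin": 0},
    {"tx": -0.5, "ty": 0, "tz": -0.5, "spin": 0},
    {"tx": -0.5, "ty": 0, "tz": -0.5, "spin": 0},
    {"tx": -0.5, "ty": 0, "tz": -0.5, "spin": 0},
    {"tx": 0, "ty": 0, "tz": 0, "spin": 0}
  ]
}}

```text
time: 16.05
position: [0.5558, 0.2912, 0.263]
tool_rot: [-180.0, -0.1, 5.4]
ft_force: [0.6, 0.1, -1.5]
gripper_width: 0.0086
```

```bash
python3 -c "
from h import *
tipgo(0,0,1);print(r.sense()['ft_torque'])
q,y,s=tool(); im,_=cams.read_camera('scene')
overlay('scene',im,list(hookpts(q,y)),(270,420,370,520),4,'o18.png')"
```

```text
t 16.05 pos [0.5558 0.2912 0.263 ] rpy [-1.7997e+02 -6.0000e-02  5.4000e+00] F [ 0.58  0.08 -1.54] w 0.0086
{'tx': np.float64(0.18), 'ty': np.float64(0.02), 'tz': np.float64(9.55), 'spin': np.float64(0.002)}
[ 0.01025539  0.03409165 -0.02068467]
```

View pics/o18.png

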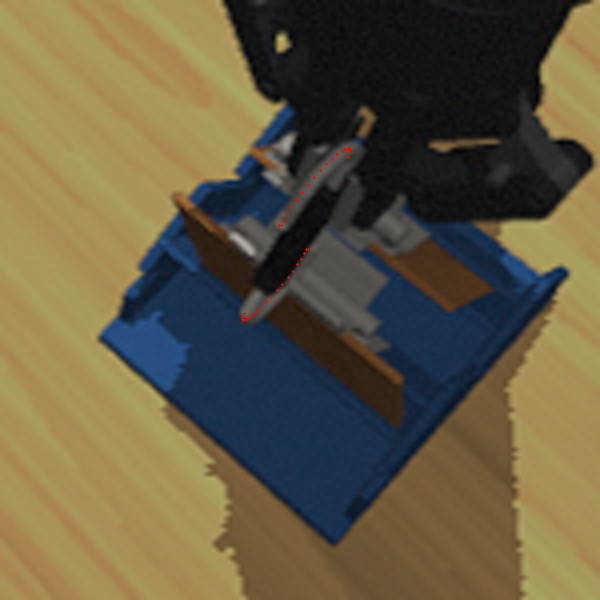

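{"method": "servo_tool", "body": {
  "series": [
    {"tx": -0.4, "ty": 0, "tz": -0.5, "spin": 0},
    {"tx": -0.4, "ty": 0, "tz": -0.5, "spin": 0},
    {"tx": -0.4, "ty": 0, "tz": -0.5, "spin": 0},
    {"tx": -0.4, "ty": 0, "tz": -0.5, "spin": 0},
    {"tx": -0.4, "ty": 0, "tz": -0.5, "spin": 0},
    {"tx": -0.3, "ty": 0, "tz": -0.5, "spin": 0},
    {"tx": -0.2, "ty": 0, "tz": -0.5, "spin": 0},
    {"tx": -0.1, "ty": 0, "tz": -0.6, "spin": 0},
    {"tx": 0, "ty": 0, "tz": -0.6, "spin": 0},
    {"tx": 0, "ty": 0, "tz": -0.4, "spin": 0},
    {"tx": 0, "ty": 0, "tz": 0, "spin": 0}
  ]
}}

```text
time: 17.2
position: [0.5306, 0.2886, 0.3136]
tool_rot: [-180.0, -0.0, 5.4]
ft_force: [0.8, 0.4, -1.9]
gripper_width: 0.0082
```

```bash
python3 -c "
from h import *
tipgo(0,0,1);print(r.sense()['ft_torque'])
q,y,s=tool(); im,_=cams.read_camera('scene')
overlay('scene',im,list(hookpts(q,y)),(250,420,370,540),3.5,'o19.png')"
```

```text
t 17.2 pos [0.5306 0.2886 0.3136] rpy [-1.7998e+02 -5.0000e-02  5.3600e+00] F [ 0.75  0.43 -1.88] w 0.0082
{'tx': np.float64(2.71), 'ty': np.float64(-0.01), 'tz': np.float64(14.61), 'spin': np.float64(0.001)}
[ 0.03397943 -0.0491834  -0.01475332]
```

View pics/o19.png

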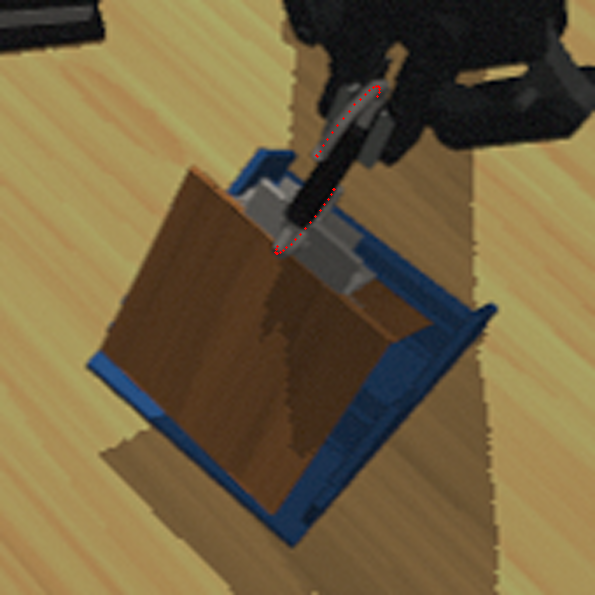

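The board hangs free on the hook and is swinging a little. Raising it clear and letting it settle.

{"method": "servo_tool", "body": {
  "series": [
    {"tx": 0, "ty": 0, "tz": -0.5, "spin": 0},
    {"tx": 0, "ty": 0, "tz": -1, "spin": 0},
    {"tx": 0, "ty": 0, "tz": -1.2, "spin": 0},
    {"tx": 0, "ty": 0, "tz": -1.2, "spin": 0},
    {"tx": 0, "ty": 0, "tz": -1.2, "spin": 0},
    {"tx": 0, "ty": 0, "tz": -1, "spin": 0},
    {"tx": 0, "ty": 0, "tz": -0.5, "spin": 0},
    {"tx": 0, "ty": 0, "tz": 0, "spin": 0},
    {"tx": 0, "ty": 0, "tz": 0, "spin": 0}
  ]
}}

```text
time: 18.15
position: [0.5301, 0.2884, 0.3786]
tool_rot: [180.0, 0.0, 5.4]
ft_force: [-0.5, 0.3, -2.6]
gripper_width: 0.0085
```

```bash
python3 -c "
from h import *
go()
q,y,s=tool(); im,_=cams.read_camera('scene');it,_=cams.read_camera('top')
cv2.imwrite('pics/t20.png',it[:,:,::-1])
overlay('scene',im,list(hookpts(q,y)),(220,440,330,560),2.7,'o20.png')"
```

```text
t 18.15 pos [0.5301 0.2884 0.3786] rpy [1.7999e+02 2.0000e-02 5.3800e+00] F [-0.52  0.26 -2.58] w 0.0085
{}
```

View pics/o20.png

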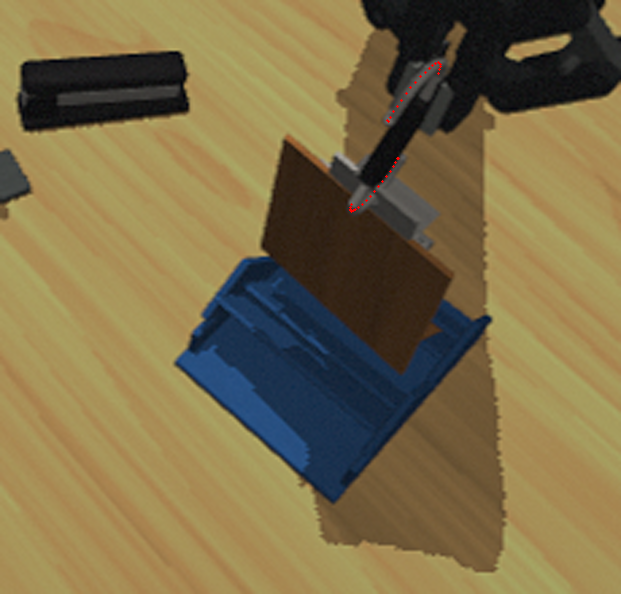

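View pics/t20.png

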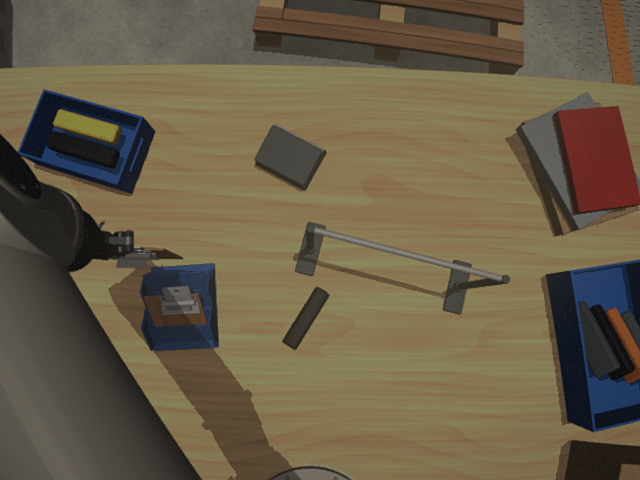

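The board hangs upright on the hook with its clip at crop (400,210). In the top view the front board is untouched in the sorter at (175,300). Turning to the rail's direction and carrying it over.

{"method": "servo_tool", "body": {
  "series": [
    {"tx": 0, "ty": 0, "tz": 0, "spin": 0.04},
    {"tx": 0, "ty": 0.3, "tz": 0, "spin": 0.07},
    {"tx": 0, "ty": 0.6, "tz": 0, "spin": 0.07},
    {"tx": 0, "ty": 1, "tz": 0, "spin": 0.07},
    {"tx": 0, "ty": 1.4, "tz": 0, "spin": 0.05},
    {"tx": 0, "ty": 1.8, "tz": 0, "spin": 0.03},
    {"tx": 0, "ty": 2, "tz": 0, "spin": 0},
    {"tx": 0, "ty": 2.2, "tz": 0, "spin": 0},
    {"tx": 0, "ty": 2.2, "tz": 0, "spin": 0},
    {"tx": 0, "ty": 2.2, "tz": 0, "spin": 0},
    {"tx": 0, "ty": 2.2, "tz": 0, "spin": 0},
    {"tx": 0, "ty": 2.2, "tz": 0, "spin": 0}
  ]
}}

```text
time: 19.45
position: [0.4925, 0.1097, 0.379]
tool_rot: [180.0, -0.0, -13.6]
ft_force: [-0.3, 0.5, -1.7]
gripper_width: 0.0085
```

```bash
python3 -c "
from h import *
go([.4527,-.115,.3786],-13.5)"
```

```text
t 19.45 pos [0.4925 0.1097 0.379 ] rpy [ 1.800e+02 -1.000e-02 -1.357e+01] F [-0.33  0.52 -1.68] w 0.0085
{'tx': np.float64(1.41), 'ty': np.float64(22.78), 'tz': np.float64(0.04), 'spin': np.float64(-0.001)}
```

{"method": "servo_tool", "body": {
  "series": [
    {"tx": 0.1, "ty": 2.2, "tz": 0, "spin": 0},
    {"tx": 0.2, "ty": 2.2, "tz": 0, "spin": 0},
    {"tx": 0.2, "ty": 2.2, "tz": 0, "spin": 0},
    {"tx": 0.2, "ty": 2.2, "tz": 0, "spin": 0},
    {"tx": 0.2, "ty": 2.2, "tz": 0, "spin": 0},
    {"tx": 0.2, "ty": 2.2, "tz": 0, "spin": 0},
    {"tx": 0.1, "ty": 2, "tz": 0, "spin": 0},
    {"tx": 0.1, "ty": 1.8, "tz": 0, "spin": 0},
    {"tx": 0, "ty": 1.4, "tz": 0, "spin": 0},
    {"tx": 0, "ty": 1, "tz": 0, "spin": 0},
    {"tx": 0, "ty": 0.5, "tz": 0, "spin": 0},
    {"tx": 0, "ty": 0.2, "tz": 0, "spin": 0}
  ]
}}

```text
time: 20.65
position: [0.4586, -0.0869, 0.3789]
tool_rot: [-180.0, -0.0, -13.5]
ft_force: [0.0, -0.3, -2.3]
gripper_width: 0.0081
```

{"method": "servo_tool", "body": {
  "series": [
    {"tx": 0, "ty": 0, "tz": 0.5, "spin": 0},
    {"tx": 0, "ty": 0, "tz": 1, "spin": 0},
    {"tx": 0, "ty": 0, "tz": 1.5, "spin": 0},
    {"tx": 0, "ty": 0, "tz": 1.5, "spin": 0},
    {"tx": 0, "ty": 0, "tz": 1.5, "spin": 0},
    {"tx": 0, "ty": 0, "tz": 1.5, "spin": 0},
    {"tx": 0, "ty": 0, "tz": 1.5, "spin": 0},
    {"tx": 0, "ty": 0, "tz": 1.2, "spin": 0},
    {"tx": 0, "ty": 0, "tz": 0.8, "spin": 0},
    {"tx": 0, "ty": 0, "tz": 0, "spin": 0},
    {"tx": 0, "ty": 0, "tz": 0, "spin": 0},
    {"tx": 0, "ty": 0, "tz": 0, "spin": 0}
  ]
}}

```text
time: 21.85
position: [0.4592, -0.0868, 0.2695]
tool_rot: [-180.0, -0.1, -13.5]
ft_force: [-0.2, 0.5, -1.0]
gripper_width: 0.008
```

```bash
python3 -c "
from h import *
go([.4527,-.115,.2566],-13.5); go([.5334,-.1344,.2566])
q,y,s=tool(); im,_=cams.read_camera('scene')
P=list(hookpts(q,y))
overlay('scene',im,P,(60,260,210,450),2.5,'o21.png')
overlay('scene',im,P,(80,200,270,390),5,'o21b.png')"
```

```text
t 21.85 pos [ 0.4592 -0.0868  0.2695] rpy [-1.7999e+02 -6.0000e-02 -1.3540e+01] F [-0.16  0.49 -1.05] w 0.008
{'tx': np.float64(0.03), 'ty': np.float64(2.89), 'tz': np.float64(1.29), 'spin': np.float64(-0.001)}
t 21.85 pos [ 0.4592 -0.0868  0.2695] rpy [-1.7999e+02 -6.0000e-02 -1.3540e+01] F [-0.16  0.49 -1.05] w 0.008
{'tx': np.float64(8.33), 'ty': np.float64(2.89), 'tz': np.float64(1.29)}
```

View pics/o21.png

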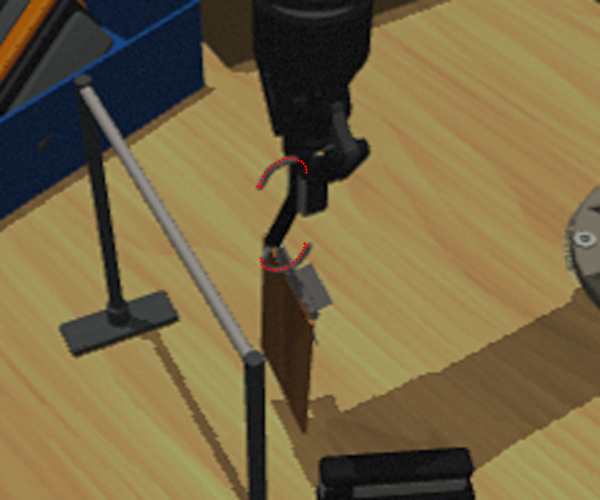

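View pics/o21b.png

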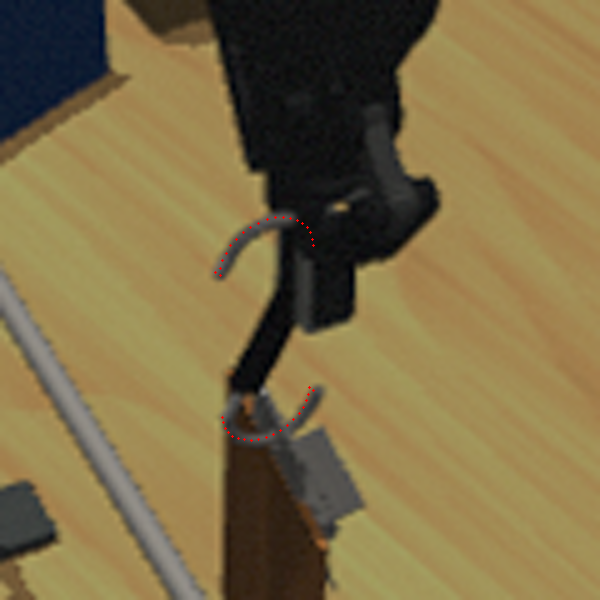

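{"method": "servo_tool", "body": {
  "series": [
    {"tx": 0, "ty": 0.4, "tz": 0.3, "spin": 0},
    {"tx": 0, "ty": 0.8, "tz": 0.4, "spin": 0},
    {"tx": 0, "ty": 0.8, "tz": 0.4, "spin": 0},
    {"tx": 0.3, "ty": 0.6, "tz": 0, "spin": 0},
    {"tx": 0.6, "ty": 0.3, "tz": 0, "spin": 0},
    {"tx": 0.7, "ty": 0, "tz": 0, "spin": 0},
    {"tx": 0.7, "ty": 0, "tz": 0, "spin": 0},
    {"tx": 0.6, "ty": 0, "tz": 0, "spin": 0},
    {"tx": 0.5, "ty": 0, "tz": 0, "spin": 0},
    {"tx": 0.3, "ty": 0, "tz": 0, "spin": 0},
    {"tx": 0, "ty": 0, "tz": 0, "spin": 0},
    {"tx": 0, "ty": 0, "tz": 0, "spin": 0}
  ]
}}

```text
time: 23.1
position: [0.4878, -0.1236, 0.2579]
tool_rot: [-180.0, 0.0, -13.5]
ft_force: [-0.1, -0.6, -2.0]
gripper_width: 0.0082
```

```bash
python3 -c "
from h import *
go([.5334,-.1344,.2585],-13.5)
q,y,s=tool(); im,_=cams.read_camera('scene')
P=list(hookpts(q,y))
overlay('scene',im,P,(80,200,240,360),5,'o22.png')"
```

```text
t 23.1 pos [ 0.4878 -0.1236  0.2579] rpy [-1.800e+02  1.000e-02 -1.353e+01] F [-0.1  -0.59 -2.05] w 0.0082
{'tx': np.float64(4.68), 'ty': np.float64(-0.02), 'tz': np.float64(-0.06), 'spin': np.float64(-0.001)}
```

View pics/o22.png

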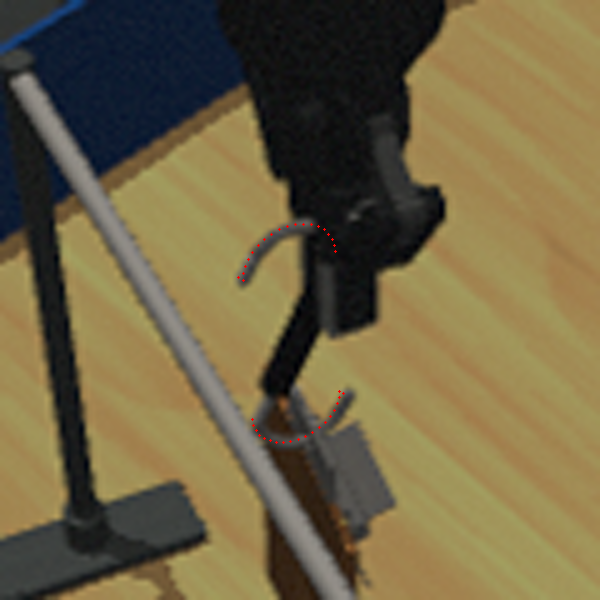

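{"method": "servo_tool", "body": {
  "series": [
    {"tx": 0.4, "ty": 0, "tz": -0.05, "spin": 0},
    {"tx": 0.5, "ty": 0, "tz": 0, "spin": 0},
    {"tx": 0.5, "ty": 0, "tz": 0, "spin": 0},
    {"tx": 0.5, "ty": 0, "tz": 0, "spin": 0},
    {"tx": 0.4, "ty": 0, "tz": 0, "spin": 0},
    {"tx": 0.4, "ty": 0, "tz": 0, "spin": 0},
    {"tx": 0.3, "ty": 0, "tz": 0, "spin": 0},
    {"tx": 0, "ty": 0, "tz": 0, "spin": 0},
    {"tx": 0, "ty": 0, "tz": 0, "spin": 0}
  ]
}}

```text
time: 24.05
position: [0.5171, -0.1307, 0.2584]
tool_rot: [-180.0, 0.0, -13.5]
ft_force: [-0.1, -0.6, -1.4]
gripper_width: 0.0081
```

```bash
python3 -c "
from h import *
go([.5334,-.1344,.2585],-13.5)
q,y,s=tool(); im,_=cams.read_camera('scene')
P=list(hookpts(q,y))
overlay('scene',im,P,(80,200,230,350),5,'o23.png')"
```

```text
t 24.05 pos [ 0.5171 -0.1307  0.2584] rpy [-1.800e+02  1.000e-02 -1.354e+01] F [-0.06 -0.63 -1.42] w 0.0081
{'tx': np.float64(1.68), 'ty': np.float64(-0.02), 'tz': np.float64(-0.01), 'spin': np.float64(-0.001)}
```

View pics/o23.png

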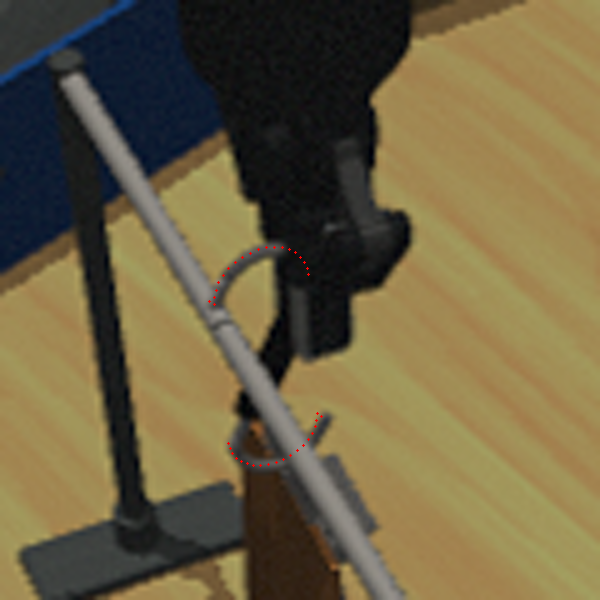

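{"method": "servo_tool", "body": {
  "series": [
    {"tx": 0.4, "ty": 0, "tz": 0, "spin": 0},
    {"tx": 0.4, "ty": 0, "tz": 0, "spin": 0},
    {"tx": 0.3, "ty": 0, "tz": 0, "spin": 0},
    {"tx": 0.3, "ty": 0, "tz": 0.3, "spin": 0},
    {"tx": 0.2, "ty": 0, "tz": 0.4, "spin": 0},
    {"tx": 0, "ty": 0, "tz": 0.4, "spin": 0},
    {"tx": 0, "ty": 0, "tz": 0.2, "spin": 0},
    {"tx": 0, "ty": 0, "tz": 0, "spin": 0},
    {"tx": 0, "ty": 0, "tz": 0, "spin": 0}
  ]
}}

```text
time: 25.0
position: [0.5326, -0.1344, 0.2455]
tool_rot: [-180.0, 0.0, -13.5]
ft_force: [-0.5, 0.1, -1.7]
gripper_width: 0.0084
```

```bash
python3 -c "
from h import *
go([.5334,-.1344,.2355],-13.5)
q,y,s=tool(); im,_=cams.read_camera('scene')
P=list(hookpts(q,y))
overlay('scene',im,P,(80,200,230,350),5,'o24.png')"
```

```text
t 25.0 pos [ 0.5326 -0.1344  0.2455] rpy [-180.      0.    -13.54] F [-0.53  0.09 -1.66] w 0.0084
{'tx': np.float64(0.08), 'ty': np.float64(-0.02), 'tz': np.float64(1.0), 'spin': np.float64(-0.001)}
```

View pics/o24.png

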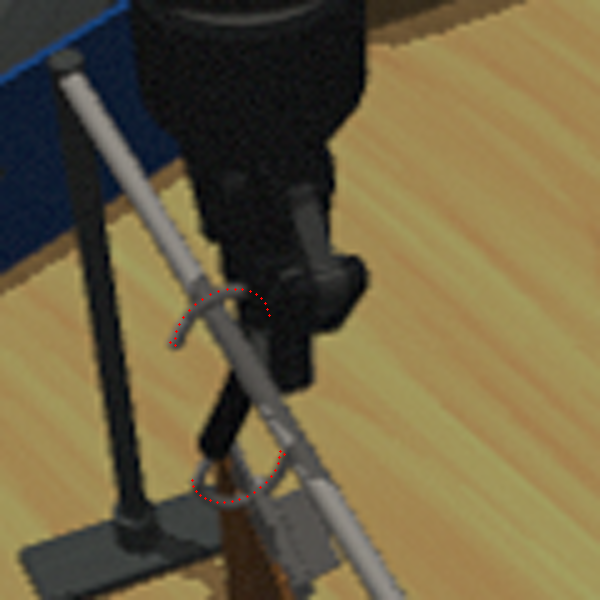

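The rail is inside the upper bend, with the free end beyond it at (175,345). Lowering to seat.

{"method": "servo_tool", "body": {
  "series": [
    {"tx": 0, "ty": 0, "tz": 0.3, "spin": 0},
    {"tx": 0, "ty": 0, "tz": 0.3, "spin": 0},
    {"tx": 0, "ty": 0, "tz": 0.2, "spin": 0},
    {"tx": 0, "ty": 0, "tz": 0.1, "spin": 0},
    {"tx": 0, "ty": 0, "tz": 0, "spin": 0},
    {"tx": 0, "ty": 0, "tz": 0, "spin": 0},
    {"tx": 0, "ty": 0, "tz": 0, "spin": 0}
  ]
}}

```text
time: 25.75
position: [0.5328, -0.1344, 0.2366]
tool_rot: [-180.0, -0.0, -13.5]
ft_force: [-0.5, 0.1, -1.2]
gripper_width: 0.0083
```

```bash
python3 -c "
from h import *
go([.5334,-.1344,.2355],-13.5)"
```

```text
t 25.75 pos [ 0.5328 -0.1344  0.2366] rpy [-1.800e+02 -1.000e-02 -1.354e+01] F [-0.48  0.13 -1.21] w 0.0083
{'tx': np.float64(0.06), 'ty': np.float64(-0.02), 'tz': np.float64(0.11), 'spin': np.float64(-0.001)}
```

{"method": "servo_tool", "body": {
  "series": [
    {"tx": 0, "ty": 0, "tz": 0.1, "spin": 0},
    {"tx": 0, "ty": 0, "tz": 0.05, "spin": 0},
    {"tx": 0, "ty": 0, "tz": 0, "spin": 0},
    {"tx": 0, "ty": 0, "tz": 0, "spin": 0}
  ]
}}

```text
time: 26.15
position: [0.533, -0.1345, 0.2353]
tool_rot: [-180.0, -0.0, -13.5]
ft_force: [1.5, -0.3, 5.0]
gripper_width: 0.0084
```

```bash
python3 -c "
from h import *
go([.5334,-.1344,.2355],-13.5)
q,y,s=tool(); im,_=cams.read_camera('scene')
P=list(hookpts(q,y))
overlay('scene',im,P,(80,200,230,350),5,'o25.png')"
```

```text
t 26.15 pos [ 0.533  -0.1345  0.2353] rpy [-1.7999e+02 -4.0000e-02 -1.3540e+01] F [ 1.5  -0.26  4.98] w 0.0084
{'tx': np.float64(0.04), 'ty': np.float64(-0.01), 'tz': np.float64(-0.02), 'spin': np.float64(-0.001)}
```

View pics/o25.png

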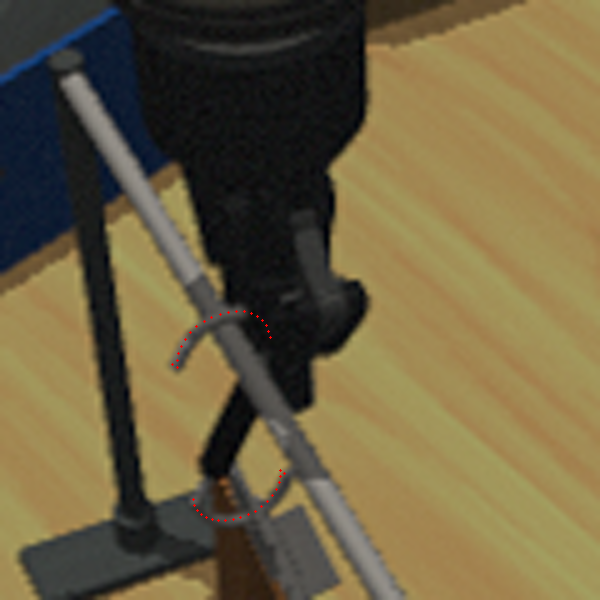

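{"method": "servo_tool", "body": {
  "series": [
    {"tx": 0, "ty": 0, "tz": -0.1, "spin": 0},
    {"tx": 0, "ty": 0, "tz": 0, "spin": 0},
    {"tx": 0, "ty": 0, "tz": 0, "spin": 0}
  ]
}}

```text
time: 26.5
position: [0.5325, -0.1343, 0.2357]
tool_rot: [-180.0, 0.0, -13.5]
ft_force: [0.6, -0.4, -0.6]
gripper_width: 0.0085
```

{"method": "servo_tool", "body": {
  "series": [
    {"tx": 0, "ty": 0, "tz": 0, "spin": 0},
    {"tx": 0, "ty": 0, "tz": 0, "spin": 0},
    {"tx": 0, "ty": 0, "tz": 0, "spin": 0},
    {"tx": 0, "ty": 0, "tz": 0, "spin": 0},
    {"tx": 0, "ty": 0, "tz": 0, "spin": 0}
  ],
  "fingers": 3.5
}}

```text
time: 27.0
position: [0.5327, -0.1344, 0.2359]
tool_rot: [-180.0, 0.0, -13.5]
ft_force: [0.2, 0.2, -0.3]
gripper_width: 0.0351
```

```bash
python3 -c "
from h import *
go([.5334,-.1344,.2355],-13.5)
q,y,s=tool(); im,_=cams.read_camera('scene')
overlay('scene',im,[],(80,230,210,360),4,'o26.png')"
```

```text
t 27.0 pos [ 0.5327 -0.1344  0.2359] rpy [-180.      0.    -13.54] F [ 0.18  0.25 -0.31] w 0.0351
{'tx': np.float64(0.07), 'ty': np.float64(-0.02), 'tz': np.float64(0.04), 'spin': np.float64(-0.001)}
```

View pics/o26.png

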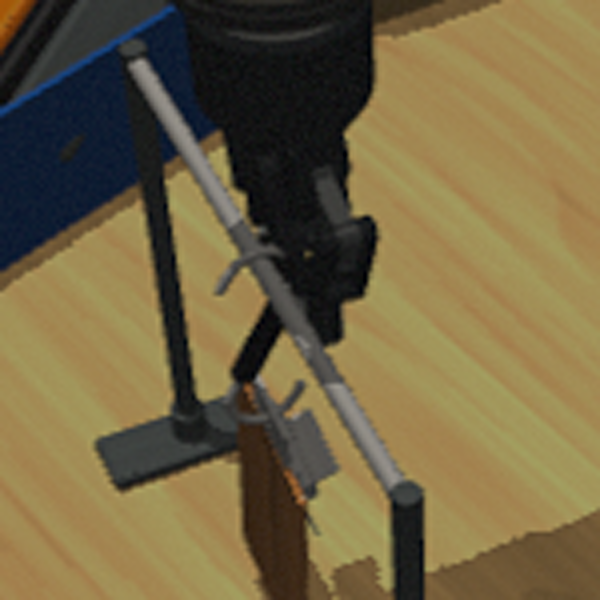

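The hook hangs freely on the rail with the board through its lower bend at (255,400). Backing off toward the robot, then up.

{"method": "servo_tool", "body": {
  "series": [
    {"tx": -0.3, "ty": 0, "tz": 0, "spin": 0},
    {"tx": -0.6, "ty": 0, "tz": 0, "spin": 0},
    {"tx": -1, "ty": 0, "tz": 0, "spin": 0},
    {"tx": -1.5, "ty": 0, "tz": 0, "spin": 0},
    {"tx": -2, "ty": 0, "tz": 0, "spin": 0},
    {"tx": -2, "ty": 0, "tz": 0, "spin": 0},
    {"tx": -2, "ty": 0, "tz": -2, "spin": 0},
    {"tx": -2, "ty": 0, "tz": -3, "spin": 0},
    {"tx": -1, "ty": 2, "tz": -4, "spin": 0},
    {"tx": 0, "ty": 4, "tz": -4, "spin": 0},
    {"tx": 0, "ty": 4, "tz": -2, "spin": 0},
    {"tx": 0, "ty": 4, "tz": 0, "spin": 0}
  ]
}}

```text
time: 28.25
position: [0.3801, -0.2384, 0.3845]
tool_rot: [180.0, -0.3, -13.5]
ft_force: [1.1, -0.5, -0.0]
gripper_width: 0.035
```

{"method": "servo_tool", "body": {
  "series": [
    {"tx": 0, "ty": 4, "tz": 0, "spin": 0},
    {"tx": 0, "ty": 4, "tz": 0, "spin": 0},
    {"tx": 0, "ty": 4, "tz": 0, "spin": 0},
    {"tx": 0, "ty": 3, "tz": 0, "spin": 0},
    {"tx": 0, "ty": 2, "tz": 0, "spin": 0},
    {"tx": 0, "ty": 0, "tz": 0, "spin": 0},
    {"tx": 0, "ty": 0, "tz": 0, "spin": 0},
    {"tx": 0, "ty": 0, "tz": 0, "spin": 0},
    {"tx": 0, "ty": 0, "tz": 0, "spin": 0}
  ]
}}

```text
time: 29.15
position: [0.341, -0.4014, 0.3814]
tool_rot: [-180.0, -0.0, -13.5]
ft_force: [-0.2, 0.3, 0.5]
gripper_width: 0.0353
```

```bash
python3 -c "
from h import *
go()
snap('scene','s27.png'); snap('top','t27.png')"
```

```text
t 29.15 pos [ 0.341  -0.4014  0.3814] rpy [-1.7999e+02 -2.0000e-02 -1.3460e+01] F [-0.23  0.3   0.48] w 0.0353
{}
```

View pics/s27.png

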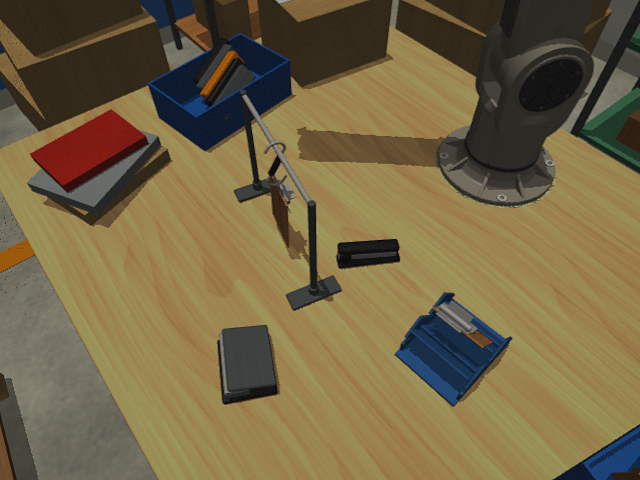

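View pics/t27.png

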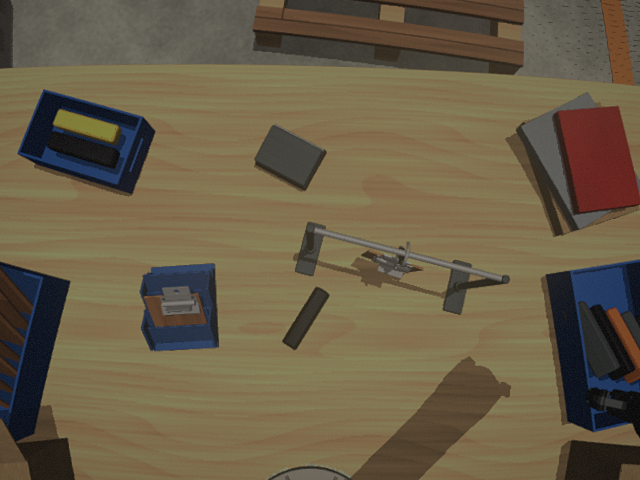

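The hook and board hang mid-rail: scene (280,190), top (400,258). The stapler, punch and front board are where they were. I let it settle and check once more for motion.

{"method": "servo_tool", "body": {
  "series": [
    {"tx": 0, "ty": 0, "tz": 0, "spin": 0},
    {"tx": 0, "ty": 0, "tz": 0, "spin": 0},
    {"tx": 0, "ty": 0, "tz": 0, "spin": 0},
    {"tx": 0, "ty": 0, "tz": 0, "spin": 0},
    {"tx": 0, "ty": 0, "tz": 0, "spin": 0},
    {"tx": 0, "ty": 0, "tz": 0, "spin": 0},
    {"tx": 0, "ty": 0, "tz": 0, "spin": 0},
    {"tx": 0, "ty": 0, "tz": 0, "spin": 0},
    {"tx": 0, "ty": 0, "tz": 0, "spin": 0},
    {"tx": 0, "ty": 0, "tz": 0, "spin": 0},
    {"tx": 0, "ty": 0, "tz": 0, "spin": 0},
    {"tx": 0, "ty": 0, "tz": 0, "spin": 0}
  ]
}}

```text
time: 30.45
position: [0.3407, -0.4022, 0.3813]
tool_rot: [-180.0, 0.0, -13.5]
ft_force: [0.7, 0.1, -0.4]
gripper_width: 0.035
```

```bash
python3 -c "
from h import *
go()
a,_=cams.read_camera('scene'); b,_=cams.read_camera('top')
cv2.imwrite('pics/c28.png',np.hstack([cv2.resize(a[120:260,220:350],None,fx=3,fy=3),cv2.resize(b[210:350,300:430],None,fx=3,fy=3)])[:,:,::-1])
for n,i,k in(('scene',a,'s27'),('top',b,'t27')):
    d=cv2.absdiff(cv2.imread('pics/%s.png'%k)[:,:,::-1],i).max(2); v,u=np.nonzero(d>60); print(n,len(v),(v.min(),v.max(),u.min(),u.max()) if len(v) else '')
"
```

```text
t 30.45 pos [ 0.3407 -0.4022  0.3813] rpy [-180.      0.    -13.54] F [ 0.67  0.05 -0.4 ] w 0.035
{}
scene 3 (np.int64(130), np.int64(138), np.int64(321), np.int64(427))
top 0
```

View pics/c28.png

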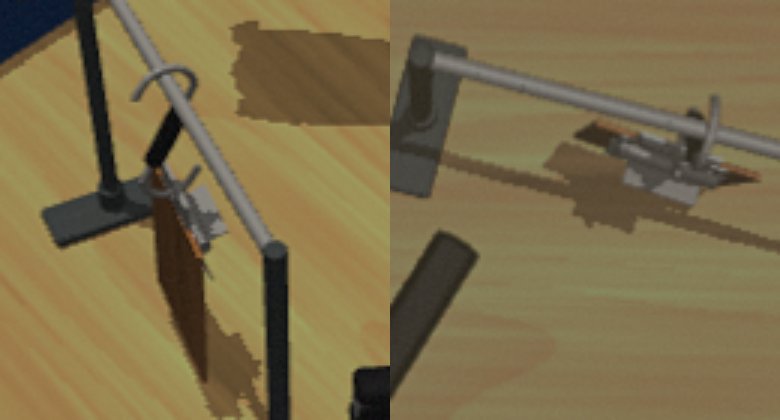

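The crops show the upper bend over the rail at (165,80), the lower bend through the tab at (170,185), and the board upright and still.

```bash
python3 -c "
from h import *
print(r.sign_off())"
```

```text
the job is handed in; nothing more can be done
None
```

The clipboard from the rear slot now hangs on the rail by the S-hook, and the job was handed in at 30.5 s of the 72 s.

**What I did:**
- **Taking the hook:** I gripped it by its upper half with the hand vertical, because the moves only turn the tool about its own axis. The hint was a hand tilted 25 to 45 degrees. The fingers still cleared the rail, apart from one light feel contact of about 6 N.
- **Hooking the board:** I took the hook off the rail and fed its lower end from behind through the hole in the tab. I drew the board out along the slope and swung it upright.
- **Hanging it up:** I carried it over, seated the hook near the middle of the rail with about 5 N, let go and backed away.

**Last checks:**
- The final pictures show the upper bend over the rail and the lower bend through the tab, with the board upright.
- Two pictures about 1.3 s apart show no motion of the hook or board.
- In the pictures the front clipboard, stapler and punch look unmoved, and the robot touches nothing.
- Forces while I had the clipboard on the hook read about 3 N or less at the end of each move. I only had readings at those points, so brief peaks in between were not seen.

**Disagreements:**
- The two cameras differed by about 2 mm on the sideways place of the hole, so I aimed at the mean and the tip went in first time.
- The finger opening read 8 mm on the 10 mm grip.

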